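Close the slanted rinse-tank fitting with its camlock cap

TASK

Close the rinse-water tank's slanted fitting with the camlock cap standing on the table: with both cam arms still open, push the cap along the fitting's axis until it is fully home. Then swing its two cam arms fully down, one after the other, so that the cap is locked on, let go, and leave the tin, bottle and jar where they stand.

Things in the scene. Friction and masses are not known exactly. Their poses are not given: they have to be found in the camera images.
- fitting_mouth (a point): Centre of the end face of the tank's grooved steel adaptor, a fixed round stub leaning 35 deg (0.61 rad) from vertical towards the robot's side. z points out along the stub, y is level. Down the stub: lip 40 mm in diameter (bevelled to 33 at the end) for 10 mm, groove 30 mm in diameter from 10 to 27 mm, collar 40 mm to 45 mm, neck 32 mm to the tank's panel at 85 mm. Mouth 200 mm above the table.
- tank: White rinse-water tank fixed to the table, 200 mm wide (y), from 3 to 263 mm behind the mouth in x; origin on the table straight below fitting_mouth, z up, its front faces -x. Its sloping panel is square to the stub; its flat top, behind the stub, is 162 mm above the table. Nothing stands beside the stub.
- cap_grip (a point): Centre of the upright grip bar on top of the loose cap: bar 12 mm thick (x) by 36 mm long (y) by 24 mm high (z). z points from the mouth to the closed top; the flat top round the bar is 12 mm below this point, the mouth rim 50 mm below. With the cap fully home this point is 17 mm out from fitting_mouth along the stub's axis; any turn about the axis will do.
- cap: The loose aluminium camlock dust cap, about 0.36 kg with its arms (varies), standing mouth down on the table at the start; origin at the centre of its mouth, axes as cap_grip. Outside diameter 51 mm, bore 43 mm in diameter, 33 mm deep. One cam arm on its +y side, one on its -y side. Once pushed home it stays on the fitting when let go.
- cam_a (a joint): Angle (rad) of the steel cam arm on the cap's +y side: 0 = fully down, against its stop; 1.22 = straight out to the side; 1.9 = fully open. It stays where left (friction 0.08 N m). Its 7 mm thick nose enters the groove under the lip as it goes down and draws the cap home; if the cap is far short of home the nose strikes the lip and the arm stops part way.
- cam_b (a joint): The same for the cam arm on the cap's -y side, mirrored.
- cam_a_mid (a point): Point on the middle line of the +y arm, 35 mm from its hinge pin. The pin is parallel to cap x, 33 mm from the cap's axis, 28 mm below cap_grip. The arm is a straight bar 58 mm long, 14 mm wide, 6 mm thick (a thin look-only wire ring hangs beyond its end); fully down it points to the mouth side, splayed outward 20 deg (0.35 rad) from the cap's axis.
- cam_b_mid (a point): The same for the -y arm, mirrored.
- tin_center (a point): Centre of a closed steel instrument tin, 90 x 150 x 33 mm, lying on top of the tank. Leave it alone.
- bottle_center (a point): Centre of a standing white bottle, 64 mm in diameter, 190 mm high. Leave it alone.
- jar_center (a point): Centre of a standing glass jar, 56 mm in diameter, 60 mm high. Leave it alone.
Things that resemble listed ones, but are neither listed nor needed, are in the scene too. Of the things shaped like the cap, the aluminium one is meant.

How it is judged:
By the outcome, as a careful person would: the job done as asked, in the order asked, and still so for the second after the job is handed in, with the robot touching nothing.
It also fails if it takes over 72 s, if anything falls off the work surface, if the arm or the gripper's body presses on something with over 40 N, if the wrist force passes 120 N, or if a joint passes its speed limit or range.

ROBOT

A 7-joint arm with a two-finger parallel gripper is mounted at the origin on the work surface. World frame = base frame: x ahead of the robot, y to its left, z up, the work surface at z = 0. Lengths are in m, angles in rad, forces in N, time in s.
With the tool pointing down it reaches from about 0.4 to 0.85 m from the base axis. Payload 4.5 kg.
Tool frame: the origin (TCP) lies at the very end of the fingers, on their centre line; the grasp point (between the pads) lies 19 mm behind it (r.grip_depth is the distance from the TCP to the grasp point, in m); z points along the fingers, x is the direction in which the jaws open and shut, and the axes are right-handed (so a half turn about z gives the same grasp; the last joint's range is limited). The gripper opens to 88 mm and grips with 3 to 60 N. Pads are 18 mm wide; open, the fingers measure 123 mm over their backs; the gripper's body (75 mm by 187 mm) begins 45 mm behind the grasp point.
Start: joints at [1.216, 0.689, -0.195, 1.565, 0.157, 0.902, -0.215], TCP at [0.237, -0.578, 0.239] pointing down, gripper open.
Joint ranges: [-3.01, 3.01], [-0.46, 2.08], [-1.47, 1.51], [0.13, 2.56], [-1, 4.14], [0.04, 2.09], [-2.66, 2.66]. Speed limits (rad/s): [2.57, 2.57, 3.14, 3.14, 3.14, 3.14, 3.14].

INTERFACE

Orientations are given as a unit quaternion [x, y, z, w].
In Python, from plant import r gives the robot as it stands. The module is installed in compiled form; this text tells all that it offers.
- The arm moves only by the shell command python3 -m jog 'ROWS' [FORCE]. ROWS is JSON, a list of rows, each a list of 5 numbers: the shift along the tool's x, y, z in units of 1 m (1.0 is 1 m), then the turn about the tool's z in units of 360 degrees (1.0 is 360 degrees), then the closure, from 0 (fully open) to 1 (shut). In form: [[dx, dy, dz, yaw, fingers], ...]. A call has 1 to 20 rows; each row shifts and turns the commanded pose from where the row before left it, along the tool's axes as they then stand; what a row does not reach is not made up. A row lasts 1/10 s, in which the tool goes at most 50 mm and 8.59 degrees, less where a joint would pass 70% of its speed; a pose out of reach is approached as far as the arm can. A call with a number of a shift or a turn outside -1 to 1 is refused whole. A call with a gripper value outside its range is refused whole. The fingers move at their own pace and stop on an object; FORCE is the grip in N (left out, the last holds). Time passes only in rows, so rows that do not move let the fingers close. It gives the time, the measured TCP pose, the force and the opening at its end, in the units of the state.
- r.get_state(): the state, without advancing time (a new reading comes with each control period).
- r.snapshot(name): name is "side" or "top"; returns the picture (420x560x3 uint8, red, green, blue); there is no depth.
- r.get_calibration(name): a dict with "mtx" (3x3 intrinsics, pixels), "R" (3x3) and "t" (3): a world point X has camera coordinates R X + t. Camera axes: x right, y down, z forward; pixel columns grow to the right and rows downward; lengths in m; the calibration is good to about 2 mm. A picture is of the moment at which its call begins. get_calibration takes no time and is no camera call.
- r.finish_job(): hands the job in, once; it reports no verdict.
Trained networks look in the newest picture that a camera, given by its name, has taken for a name from the list of things; names that differ only in an ending like _2 or _b are one class to them, and where a whole thing is asked for, a point or a joint stands for the part that bears it (a point fixed in the world has none). Each returns a list of dicts, best first, with "score" (0 to 1); they miss things now and then, are a little off and sometimes report something else, mostly with a low value. They report only what shows in the picture. A call takes as long as a camera call. They do not tell look-alikes from the thing itself.
- r.cut_out(thing, camera): "pixels" (420x560 bool, what is visible of it) and "rect" ([left, top, right, bottom] in pixels, round what is visible of it).
The state is a dict: "clock": time; "q": joint angles; "qd": joint speeds; "joint_torque": joint torques, N m; "tool_pos": TCP position; "eef_rot": TCP orientation; "contact_force": force on the tool from outside, world axes, zero at the start; "moment": the same for the moment, N m; "opening": opening from 0.0 (shut) to 1.0 (fully open).
Only numpy, scipy, OpenCV 4.12 (cv2) and the standard library are available. Lean on these libraries where they do the work, as an engineer would, in place of code of your own. Each camera call takes 0.05 s, during which the arm holds its last target.

## Working session

There is one attempt and no reset: what is moved stays moved. The work goes in short steps, Python scripts to look and compute and a shell command to move; the robot and the scene stay as the last step left them, time stands still between calls to the robot, and variables do not carry over. Pictures are saved under pics/ and viewed, and the job is handed in when it is done.

```bash
mkdir -p pics; ls; python3 - <<'E'
from plant import r
import cv2,numpy as np
print(r.get_state(), r.grip_depth)
for n in("side","top"):
    im=r.snapshot(n); cv2.imwrite(f"pics/{n}0.png",im[:,:,::-1])
    print(n,r.get_calibration(n))
E
```

```text
pics
{'clock': 0.0, 'q': array([ 1.21584575,  0.68997482, -0.1945332 ,  1.56633999,  0.15729266,
        0.90252049, -0.21508244]), 'qd': array([ 0.00021814,  0.00110854,  0.00026091, -0.00128655,  0.00027563,
       -0.00152773,  0.00112066]), 'joint_torque': array([-3.45416429e-04, -5.27548921e+01, -1.26696389e+00, -1.53424716e+01,
       -5.25908649e-02,  6.67582965e-03,  2.05349984e-04]), 'tool_pos': array([ 0.236617  , -0.57778801,  0.23791733]), 'eef_rot': array([ 8.30401935e-01, -5.57164043e-01, -8.00191418e-04, -4.64348108e-04]), 'contact_force': array([ 0.39735372, -0.21551143,  0.84254198]), 'moment': array([-0.05284262, -0.02417975,  0.03117774]), 'opening': 0.9988169127595191} 0.0187
side {'mtx': array([[487.25275379,   0.        , 280.82276023],
       [  0.        , 487.25275379, 218.35806128],
       [  0.        ,   0.        ,   1.        ]]), 'R': array([[-0.8987628 , -0.43821596, -0.0138638 ],
       [-0.2984057 ,  0.6345727 , -0.71293164],
       [ 0.32121561, -0.6366194 , -0.70109648]]), 't': array([0.46907218, 0.31578078, 0.83644335])}
top {'mtx': array([[394.75081905,   0.        , 277.37918935],
       [  0.        , 394.75081905, 201.28137846],
       [  0.        ,   0.        ,   1.        ]]), 'R': array([[-0.02756022, -0.999618  ,  0.00207196],
       [-0.99623748,  0.02729652, -0.08225442],
       [ 0.08216644, -0.00433111, -0.99660921]]), 't': array([-0.05583133,  0.57714737,  0.94955282])}
```

View pics/side0.png

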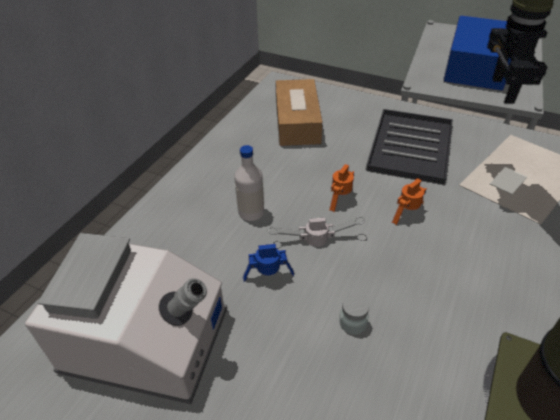

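View pics/top0.png

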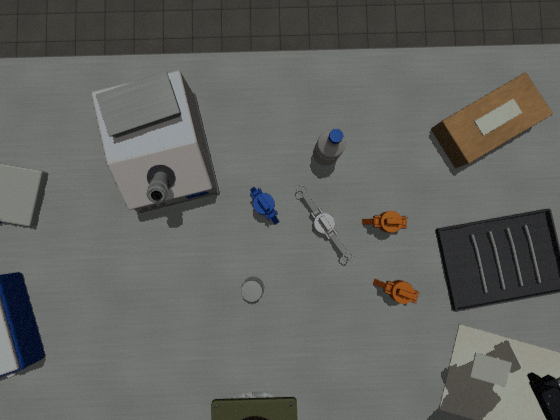

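```bash
cat > h.py <<'E'
from plant import r
import cv2,numpy as np
C={n:r.get_calibration(n) for n in("side","top")}
def proj(n,X):
    c=C[n];X=np.atleast_2d(X)@c["R"].T+c["t"];p=X@c["mtx"].T;return p[:,:2]/p[:,2:]
def ray(n,uv):
    c=C[n];d=c["R"].T@np.linalg.solve(c["mtx"],[uv[0],uv[1],1.]);o=-c["R"].T@c["t"];return o,d
def atz(n,uv,z):
    o,d=ray(n,uv);return o+d*(z-o[2])/d[2]
def tri(a,b):
    o1,d1=ray("side",a);o2,d2=ray("top",b)
    s=np.linalg.lstsq(np.c_[d1,-d2],o2-o1,rcond=None)[0]
    p,q=o1+s[0]*d1,o2+s[1]*d2;return (p+q)/2,np.linalg.norm(p-q)
def crop(im,x0,y0,x1,y1,k,fn):
    cv2.imwrite(fn,cv2.resize(im[y0:y1,x0:x1,::-1],None,fx=k,fy=k,interpolation=cv2.INTER_CUBIC))
E
python3 - <<'E'
from h import *
s=r.snapshot("side");t=r.snapshot("top")
a=np.vstack([cv2.resize(s[190:290,230:380],(780,520))]);cv2.imwrite("pics/cs.png",a[:,:,::-1])
crop(t,285,180,365,270,6,"pics/ct.png")
crop(s,130,250,240,400,4,"pics/fs.png");crop(t,90,70,220,215,4,"pics/ft.png")
for n in("cap","tank","tin_center","bottle_center","jar_center","cam_a"):
  for c in("side","top"):
    for d in r.cut_out(n,c)[:5]:
        ys,xs=np.nonzero(d["pixels"]);print(n,c,round(d["score"],2),d["rect"],xs.mean().round(1),ys.mean().round(1),len(xs))
E
```

```text
cap side 0.88 [395.4, 177.8, 425.6, 222.7] 409.2 198.6 680
cap side 0.86 [275.6, 219.4, 355.7, 250.2] 315.7 231.4 1017
cap side 0.78 [327.0, 162.9, 356.6, 211.4] 340.5 184.8 641
cap side 0.68 [245.4, 241.0, 292.3, 279.1] 266.8 260.0 961
cap top 0.94 [371.6, 283.3, 418.5, 303.4] 398.2 290.7 681
cap top 0.88 [362.1, 212.2, 405.2, 235.6] 386.9 221.6 621
cap top 0.69 [300.3, 195.1, 349.2, 252.6] 323.6 223.2 791
cap top 0.66 [251.9, 187.8, 278.9, 222.9] 264.2 204.1 613
tank side 0.93 [22.7, 244.6, 230.8, 401.1] 140.3 328.7 19006
tank top 0.61 [91.7, 74.0, 218.3, 214.1] 161.5 156.4 9176
tin_center side 0.96 [36.8, 232.2, 132.6, 317.4] 85.8 276.1 5139
tin_center side 0.54 [329.6, 219.8, 354.8, 230.5] 343.6 225.5 138
tin_center top 0.96 [99.2, 74.5, 180.5, 136.0] 138.5 105.0 3598
bottle_center side 0.95 [234.0, 147.4, 261.2, 225.0] 248.5 186.8 1743
bottle_center top 0.58 [314.5, 128.0, 344.7, 162.9] 328.7 147.4 883
bottle_center top 0.39 [302.1, 194.4, 316.3, 216.6] 310.9 204.2 116
bottle_center top 0.17 [242.0, 278.9, 264.5, 302.2] 252.0 289.0 447
jar_center side 0.59 [339.2, 295.3, 369.4, 335.3] 353.7 314.6 947
jar_center side 0.21 [160.2, 278.3, 209.2, 323.3] 181.7 301.9 1414
cam_a side 0.67 [245.0, 254.4, 252.1, 281.3] 247.6 268.3 92
cam_a side 0.66 [275.1, 227.8, 302.2, 234.3] 289.9 231.7 137
cam_a side 0.59 [38.7, 232.1, 133.7, 316.9] 86.0 275.9 5056
cam_a side 0.56 [328.9, 189.3, 340.5, 213.3] 333.9 198.3 154
cam_a side 0.51 [392.6, 197.6, 405.4, 222.1] 399.0 210.2 105
cam_a top 0.66 [271.0, 212.4, 276.9, 224.6] 272.9 217.4 70
cam_a top 0.6 [252.3, 187.0, 259.0, 198.0] 254.5 191.2 49
cam_a top 0.45 [327.5, 230.5, 353.8, 260.4] 337.5 243.1 145
cam_a top 0.42 [372.1, 281.0, 390.4, 289.5] 381.8 284.5 93
```

View pics/cs.png

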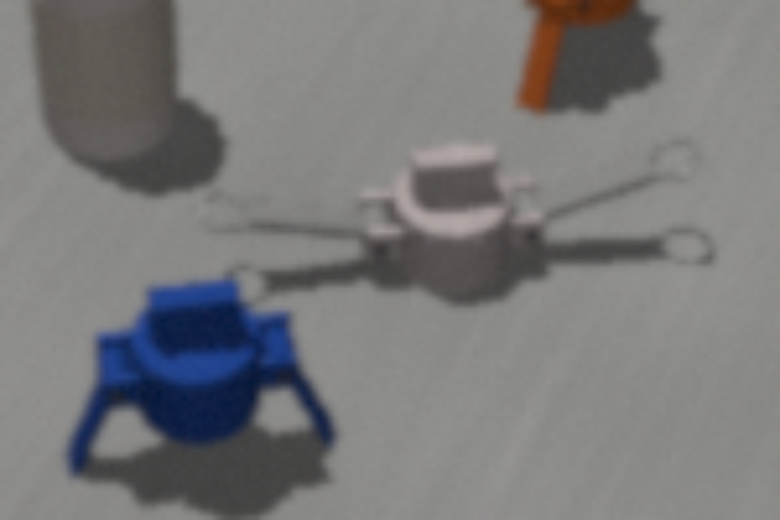

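View pics/ct.png

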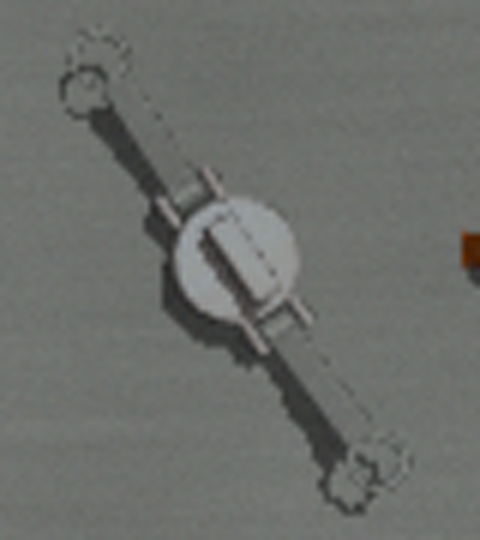

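View pics/fs.png

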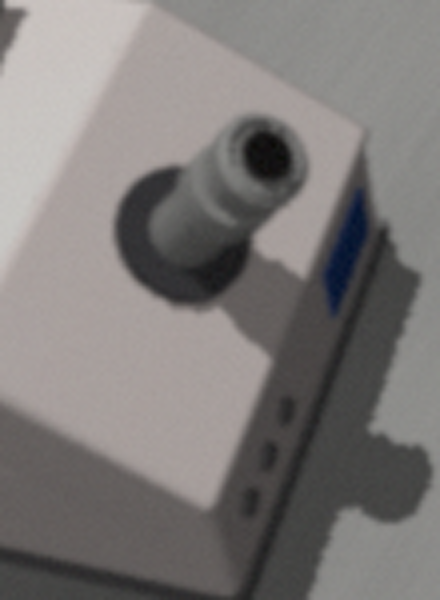

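View pics/ft.png

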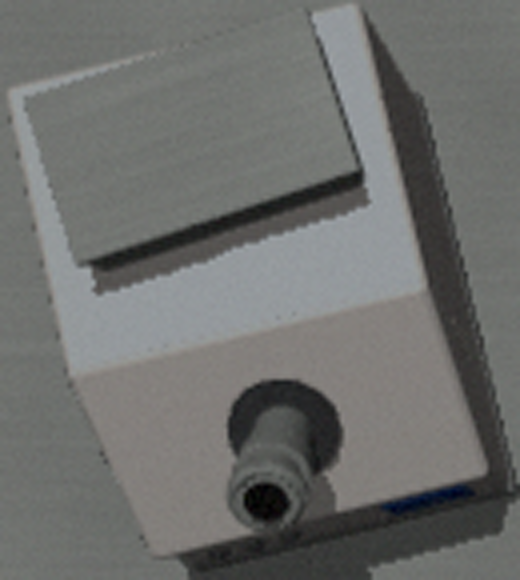

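```bash
python3 - <<'E'
from h import *
m,e=tri((130+268/4,250+152/4),(90+266/4,70+500/4));print("mouth",m,e)
for n,u in(("side",(197,288)),("top",(156.5,195))):print(atz(n,u,.2))
A=atz("top",(90+78/4,70+375/4),.162);B=atz("top",(90+425/4,70+290/4),.162)
v=A-B;print(A,B,np.linalg.norm(v),np.degrees(np.arctan2(v[1],v[0])))
# top side rear corner of tank: left edge
D=atz("top",(90+10/4,70+93/4),.162);E_=atz("top",(90+358/4,70+5/4),.162);v=D-E_
print(D,E_,np.linalg.norm(v),np.degrees(np.arctan2(v[1],v[0])))
print("cap", atz("top",(324.5,223),.038))
a=atz("top",(285+97/6,180+50/6),.05);b=atz("top",(285+388/6,180+462/6),.05)
print(a,b,(a+b)/2,np.linalg.norm(a-b),np.degrees(np.arctan2(*(a-b)[[1,0]])))
E
```

```text
mouth [0.58121109 0.17352931 0.19894592] 0.0018181685435975055
[0.58154696 0.17441814 0.2       ]
[0.58028022 0.17276061 0.2       ]
[0.6539586  0.28408125 0.162     ] [0.69493256 0.0990075  0.162     ] 0.18955515781048818 102.48350274538039
[0.80914678 0.3219147  0.162     ] [0.85318467 0.13369145 0.162     ] 0.19330630662872753 103.16840815292166
cap [ 0.51839966 -0.1841159   0.038     ]
[ 0.60291944 -0.12962971  0.05      ] [ 0.43594465 -0.23934191  0.05      ] [ 0.51943205 -0.18448581  0.05      ] 0.19979326214916648 33.307255233984456
```

```bash
cat >> h.py <<'E'
from math import *
def circ(R,p,rad,h,n=48):
    a=np.linspace(0,2*pi,n);return p+(R@np.c_[rad*np.cos(a),rad*np.sin(a),0*a+h].T).T
def capR(yaw): return np.array([[cos(yaw),-sin(yaw),0],[sin(yaw),cos(yaw),0],[0,0,1.]])
def fitR(yaw):
    t=radians(35);z=np.array([-sin(t),0,cos(t)]);y=np.array([0,1.,0]);x=np.cross(y,z)
    return capR(yaw)@np.c_[x,y,z]
def boxl(R,p,a,b):
    L=[]
    c=[np.array([(a,b)[i][0],(a,b)[j][1],(a,b)[k][2]]) for i in(0,1) for j in(0,1) for k in(0,1)]
    for i in range(8):
        for j in range(i):
            if (np.abs(c[i]-c[j])>1e-9).sum()==1: L.append((R@np.c_[c[i],c[j]]).T+p)
    return L
def capL(R,g,arms=None):
    L=[circ(R,g,.0255,-.012),circ(R,g,.0255,-.05)]+boxl(R,g,(-.006,-.018,-.012),(.006,.018,.012))
    for s,a in zip((1,-1),arms or (1.9,1.9)):
        th=a+.35-pi/2; d=np.array([0,s*cos(th),sin(th)]);p=np.array([0,s*.033,-.028])
        L.append((R@np.c_[p,p+.058*d].T[0:0].T if 0 else (R@np.c_[p,p+.058*d]).T+g))
    return L
def fitL(R,m): return [circ(R,m,.0165,0),circ(R,m,.02,-.005),circ(R,m,.02,-.01),circ(R,m,.015,-.01),circ(R,m,.02,-.027),circ(R,m,.02,-.045),circ(R,m,.016,-.085)]
def over(n,im,Ls,win,k,fn,col=(0,255,0)):
    x0,y0,x1,y1=win
    o=np.ascontiguousarray(cv2.resize(im[y0:y1,x0:x1,::-1],None,fx=k,fy=k,interpolation=cv2.INTER_CUBIC))
    for L in Ls:
        q=(proj(n,L)-[x0,y0]+.5)*k-.5
        cv2.polylines(o,[np.round(q*8).astype(np.int32)],False,col,1,cv2.LINE_AA,3)
    cv2.imwrite(fn,o)
E
python3 - <<'E'
from h import *
s=r.snapshot("side");t=r.snapshot("top")
m=np.array([.5812,.1735,.2]);yt=radians(12.8)
L=fitL(fitR(yt),m)
T=capR(yt);o=m*[1,1,0]
L+=[(T@np.array([[.09+0*0,-.1,.162],[.263,-.1,.162],[.263,.1,.162],[.09,.1,.162]]).T).T+o]
g=np.array([.519,-.1843,.05]);Lc=capL(capR(radians(33.3-90)),g)
over("side",s,L,(20,225,240,400),3,"pics/o1.png");over("top",t,L,(85,65,225,215),4,"pics/o2.png")
a=[]
over("side",s,Lc,(260,200,380,260),6,"pics/o3.png");over("top",t,Lc,(285,180,365,270),6,"pics/o4.png")
a=np.zeros((900,720,3),np.uint8);i=cv2.imread("pics/o3.png");a[:360]=i;j=cv2.imread("pics/o4.png");a[360:,:480]=j
cv2.imwrite("pics/o5.png",a[:,:, :][:600] if 0 else cv2.resize(a,(480,600)))
E
```

```text
(no output)
```

View pics/o1.png

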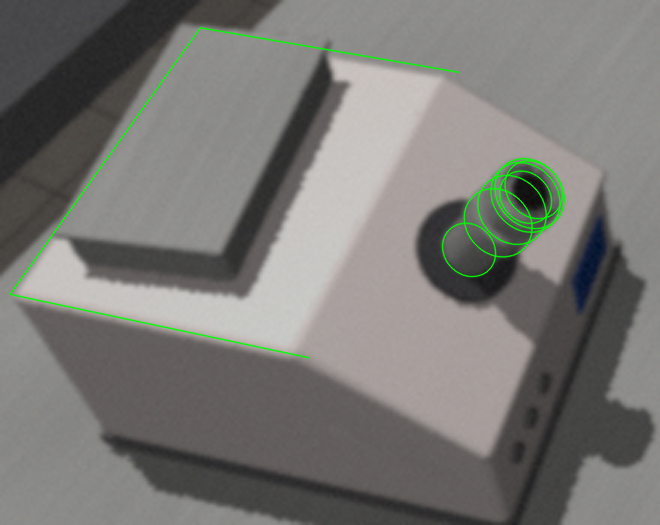

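View pics/o2.png

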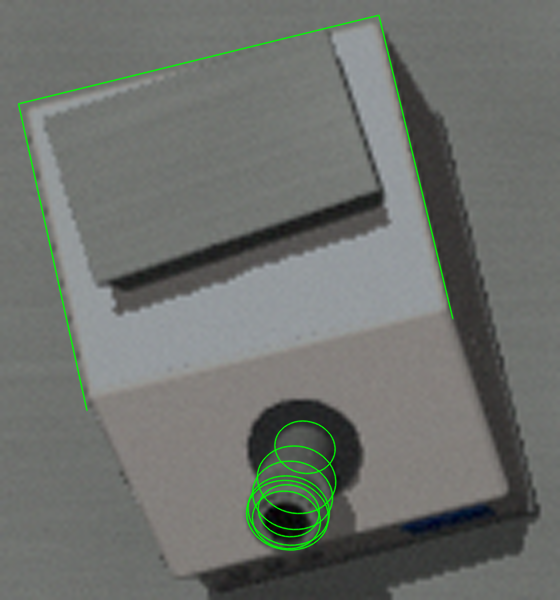

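View pics/o3.png

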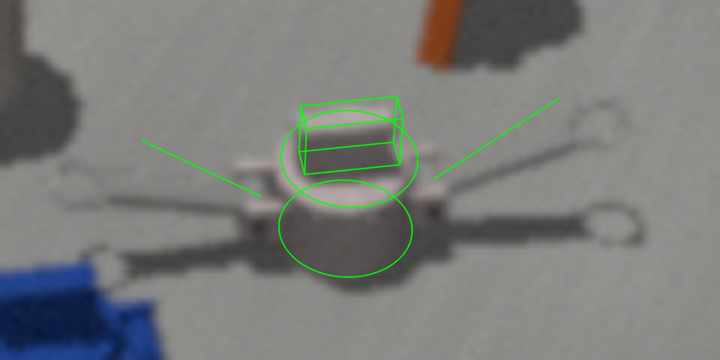

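View pics/o4.png

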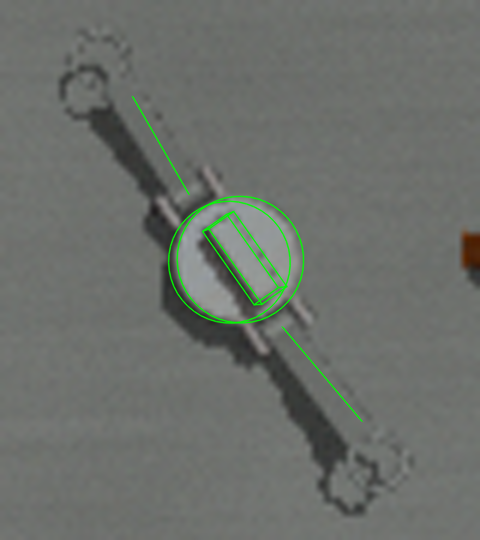

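```bash
python3 - <<'E'
from h import *
s=r.snapshot("side")
w=s[200:260,260:380].astype(float);w=np.clip((w-90)*2.5,0,255).astype(np.uint8)
f=s.copy();f[200:260,260:380]=w
g=np.array([.519,-.1843,.05]);Lc=capL(capR(radians(33.3-90)),g)
crop(f,260,200,380,260,6,"pics/e1.png")
E
```

```text
(no output)
```

View pics/e1.png

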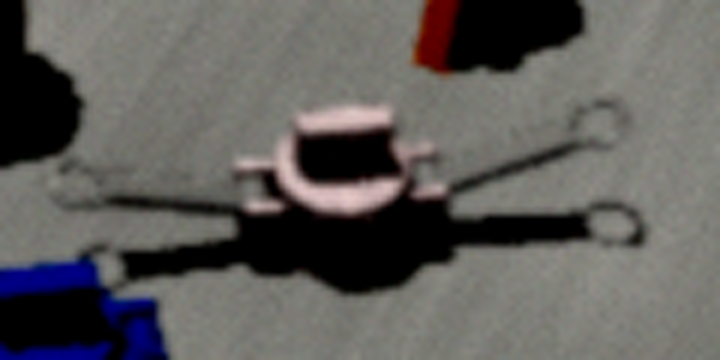

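```bash
python3 - <<'E'
from h import *
g=np.array([.519,-.1843,.05])
for a in(1.2,1.4,1.6,1.75,1.9):
    L=capL(capR(radians(33.3-90)),g,(a,a))[-2:]
    print(a,[((proj("side",x)[1]-[260,200])*6+[-6,8]).round() for x in L],[((proj("top",x)[1]-[285,180])*6).round() for x in L])
E
```

```text
1.2 [array([100., 220.]), array([574., 171.])] [array([105.,  77.]), array([362., 441.])]
1.4 [array([102., 198.]), array([575., 150.])] [array([108.,  76.]), array([365., 440.])]
1.6 [array([110., 176.]), array([569., 130.])] [array([114.,  79.]), array([365., 435.])]
1.75 [array([120., 161.]), array([561., 116.])] [array([121.,  85.]), array([363., 428.])]
1.9 [array([133., 145.]), array([550., 104.])] [array([130.,  93.]), array([359., 419.])]
```

```bash
cat >> h.py <<'E'
from scipy.spatial.transform import Rotation as Ro
def state():
    s=r.get_state();R=Ro.from_quat(s["eef_rot"]).as_matrix();return s,R
def plan(target,yaw):  # yaw: world angle of jaw axis (mod pi); prints tool-frame shift & yaw
    s,R=state();d=R.T@(np.array(target)-s["tool_pos"])
    x=R[:,0];a=atan2(x[1],x[0]);dy=(yaw-a+pi/2)%pi-pi/2
    print("t",s["clock"],"pos",s["tool_pos"].round(4),"F",s["contact_force"].round(1),"open",round(s["opening"],3))
    print("tilt",np.degrees(np.arccos(-R[2,2])).round(2),"shift tool",d.round(4),"yaw turns(about tool z)",round(-dy/2/pi,4),"jaw now deg",round(degrees(a),2),"q",s["q"].round(2))
E
python3 - <<'E'
from h import *
print(tri((260+343.5/6,200+160/6),(285+238.5/6,180+258/6)))
print(tri((260+345/6,200+115/6),(285+242/6,180+255/6)))
plan([.519,-.1843,.15],radians(33.3))
E
```

```text
(array([ 0.51927465, -0.18477033,  0.03487075]), np.float64(0.001763902704697899))
(array([ 0.51947916, -0.18326811,  0.05984852]), np.float64(0.0010343235797560986))
t 0.95 pos [ 0.237  -0.5784  0.2388] F [-0.5 -0.1 -0.1] open 0.998
tilt 0.01 shift tool [-0.2577 -0.4104  0.0887] yaw turns(about tool z) 0.2194 jaw now deg -67.72 q [ 1.22  0.69 -0.19  1.57  0.16  0.9  -0.22]
```

```bash
python3 -m jog '[[0,0,0,0.022,0.35],[0,0,0,0.022,0.35],[0,0,0,0.022,0.35],[0,0,0,0.022,0.35],[0,0,0,0.022,0.35],[0,0,0,0.022,0.35],[0,0,0,0.022,0.35],[0,0,0,0.022,0.35],[0,0,0,0.022,0.35],[0,0,0,0.0214,0.35],[0,0,0,0,0.35]]' 10; python3 - <<'E'
from h import *
plan([.519,-.1843,.15],radians(33.3))
E
```

```text
clock: 2.05
tool_pos: [0.2372, -0.5783, 0.2387]
eef_rot: [-0.286, 0.958, -0.0, -0.0]
contact_force: [-0.6, -0.0, -0.6]
opening: 0.646
t 2.05 pos [ 0.2372 -0.5783  0.2387] F [-0.6 -0.  -0.6] open 0.646
tilt 0.02 shift tool [-0.4518  0.1746  0.0885] yaw turns(about tool z) -0.0 jaw now deg -146.71 q [ 0.99  0.7   0.21  1.58 -0.17  0.89 -1.3 ]
```

```bash
python3 -m jog '[[-0.038,0.0146,0.004,0,0.35],[-0.038,0.0146,0.004,0,0.35],[-0.038,0.0146,0.004,0,0.35],[-0.038,0.0146,0.004,0,0.35],[-0.038,0.0146,0.004,0,0.35],[-0.038,0.0146,0.004,0,0.35],[-0.038,0.0146,0.004,0,0.35],[-0.038,0.0146,0.004,0,0.35],[-0.038,0.0146,0.004,0,0.35],[-0.038,0.0146,0.004,0,0.35],[-0.038,0.0146,0.004,0,0.35],[-0.034,0.014,0.01,0,0.35],[0,0,0.03,0,0.35],[0,0,0,0,0.35],[0,0,0,0,0.35]]'; python3 - <<'E'
from h import *
plan([.519,-.1843,.042],radians(33.3))
s=r.snapshot("side");t=r.snapshot("top")
crop(s,220,130,400,270,4,"pics/a1.png");crop(t,230,140,430,290,4,"pics/a2.png")
E
```

```text
clock: 3.55
tool_pos: [0.5182, -0.1851, 0.1548]
eef_rot: [-0.287, 0.958, 0.0, -0.001]
contact_force: [-0.8, -1.0, -0.2]
opening: 0.649
t 3.55 pos [ 0.5182 -0.1851  0.1548] F [-0.8 -1.  -0.2] open 0.649
tilt 0.08 shift tool [-0.0012  0.0002  0.1128] yaw turns(about tool z) 0.0001 jaw now deg -146.67 q [ 0.12  0.73  0.24  1.88 -0.3   0.57 -2.01]
```

View pics/a1.png

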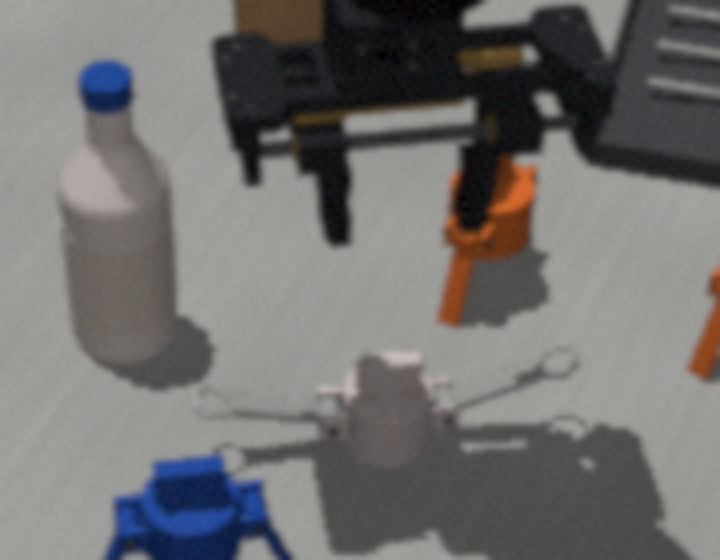

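View pics/a2.png

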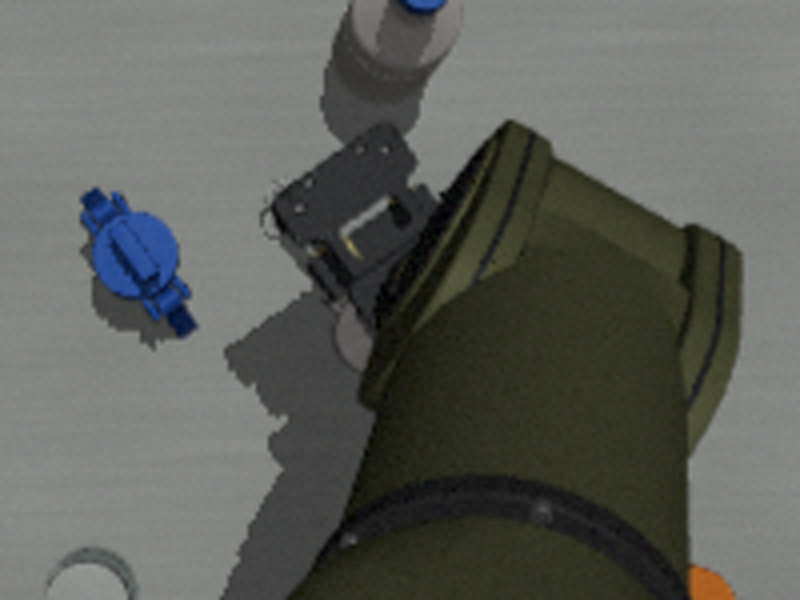

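```bash
python3 - <<'E'
from h import *
print(atz("top",(335,136),.19),atz("side",(246,151),.19),atz("side",(251,205),0.03))
b=atz("top",(335,136),.19)[:2];R=capR(radians(33.3))[:2,:2];d=R.T@(b-[.519,-.1843]);print(d)
E
```

```text
[ 0.69412106 -0.19405373  0.19      ] [ 0.6926417 -0.1859022  0.19     ] [ 0.69216984 -0.18844847  0.03      ]
[ 0.14101245 -0.1042977 ]
```

```bash
python3 -m jog '[[-0.001,0,0.03,0,0.35],[0,0,0.03,0,0.35],[0,0,0.03,0,0.35],[0,0,0.015,0,0.35],[0,0,0.007,0,0.35],[0,0,0,0,0.35],[0,0,0,0,0.35],[0,0,0,0,0.35]]'; python3 - <<'E'
from h import *
plan([.519,-.1843,.042],radians(33.3))
s=r.snapshot("side")
crop(s,240,150,390,260,5,"pics/b1.png")
E
```

```text
clock: 4.45
tool_pos: [0.5205, -0.1843, 0.044]
eef_rot: [-0.286, 0.958, -0.001, 0.001]
contact_force: [-0.0, -0.8, 0.4]
opening: 0.652
t 4.45 pos [ 0.5205 -0.1843  0.044 ] F [-0.  -0.8  0.4] open 0.652
tilt 0.13 shift tool [0.0013 0.0009 0.002 ] yaw turns(about tool z) -0.0 jaw now deg -146.72 q [ 0.17  0.91  0.14  1.93 -0.35  0.33 -1.97]
```

View pics/b1.png

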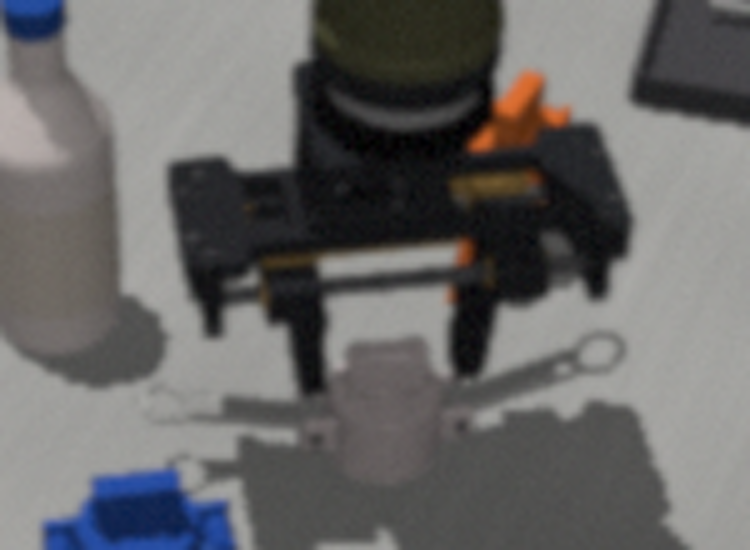

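```bash
python3 -m jog '[[0,0.001,0.002,0,0.35],[0,0,0,0,0.45],[0,0,0,0,0.55],[0,0,0,0,0.65],[0,0,0,0,0.75],[0,0,0,0,0.8],[0,0,0,0,0.8],[0,0,0,0,0.8],[0,0,0,0,0.8],[0,0,-0.01,0,0.8],[0,0,-0.02,0,0.8],[0,0,-0.03,0,0.8],[0,0,0,0,0.8]]' 10; python3 - <<'E'
from h import *
plan([.519,-.1843,.042],radians(33.3))
s=r.snapshot("side")
crop(s,240,130,390,260,4,"pics/c1.png")
E
```

```text
clock: 5.8
tool_pos: [0.5199, -0.1845, 0.1037]
eef_rot: [-0.286, 0.958, -0.002, 0.001]
contact_force: [0.1, 0.2, -3.0]
opening: 0.408
t 5.8 pos [ 0.5199 -0.1845  0.1037] F [ 0.1  0.2 -3. ] open 0.408
tilt 0.26 shift tool [0.0008 0.0009 0.0616] yaw turns(about tool z) -0.0002 jaw now deg -146.77 q [ 0.14  0.81  0.2   1.91 -0.33  0.45 -1.99]
```

View pics/c1.png

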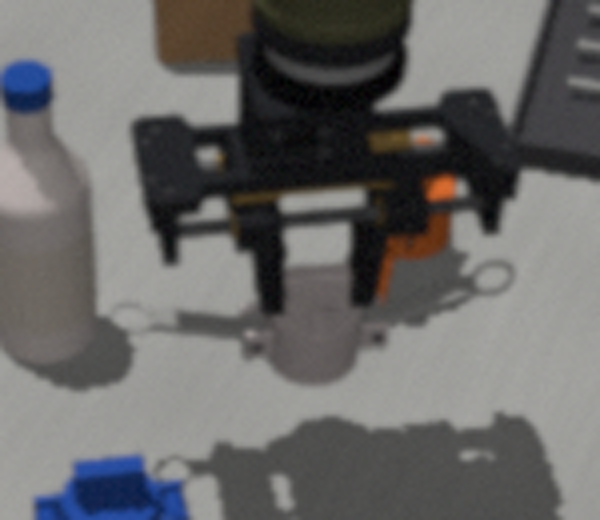

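```bash
python3 -m jog '[[0,0,-0.03,0,0.8],[0,0,-0.04,0,0.8],[0,0,-0.04,0,0.8],[0,0,-0.04,-0.0193,0.8],[0,0,-0.03,-0.0193,0.8],[0,0,-0.01,-0.0193,0.8],[0,0,0,-0.0193,0.8],[0,0,0,-0.0193,0.8],[0,0,0,-0.0193,0.8],[0,0,0,-0.0193,0.8],[0,0,0,-0.0193,0.8],[0,0,0,-0.0193,0.8],[0,0,0,-0.0193,0.8],[0,0,0,0,0.8]]'; python3 - <<'E'
from h import *
m=np.array([.5812,.1735,.2]);T=capR(radians(12.8))
plan(m+T@np.array([.005,0,.1]),radians(102.8))
E
```

```text
clock: 7.25
tool_pos: [0.5177, -0.183, 0.2891]
eef_rot: [0.781, -0.624, -0.002, 0.001]
contact_force: [-0.3, -0.1, -3.1]
opening: 0.405
t 7.25 pos [ 0.5177 -0.183   0.2891] F [-0.3 -0.1 -3.1] open 0.405
tilt 0.23 shift tool [-0.3336 -0.1456 -0.0107] yaw turns(about tool z) -0.0001 jaw now deg -77.23 q [ 0.28  0.52 -0.03  1.73  0.02  0.89 -1.11]
```

```bash
python3 -m jog '[[-0.02,-0.01,-0.001,0,0.8],[-0.034,-0.015,-0.001,0,0.8],[-0.036,-0.015,-0.001,0,0.8],[-0.036,-0.015,-0.001,0,0.8],[-0.036,-0.015,-0.001,0,0.8],[-0.036,-0.015,-0.001,0,0.8],[-0.036,-0.015,-0.001,0,0.8],[-0.036,-0.015,-0.001,0,0.8],[-0.034,-0.015,-0.001,0,0.8],[-0.02,-0.01,-0.001,0,0.8],[-0.01,-0.006,0,0,0.8],[0,0,0,0,0.8],[0,0,0,0,0.8]]'; python3 - <<'E'
from h import *
m=np.array([.5812,.1735,.2]);T=capR(radians(12.8))
plan(m+T@np.array([.005,0,.1]),radians(102.8))
s=r.snapshot("side");t=r.snapshot("top")
crop(s,110,150,310,330,3.5,"pics/d1.png");crop(t,80,60,280,240,3.5,"pics/d2.png")
E
```

```text
clock: 8.55
tool_pos: [0.5875, 0.1729, 0.3]
eef_rot: [0.78, -0.625, 0.0, 0.001]
contact_force: [-0.1, -0.3, -3.2]
opening: 0.407
t 8.55 pos [0.5875 0.1729 0.3   ] F [-0.1 -0.3 -3.2] open 0.407
tilt 0.16 shift tool [-0.002  0.001  0.   ] yaw turns(about tool z) -0.0005 jaw now deg -77.39 q [-0.35  0.6  -0.02  1.53  0.01  1.01 -1.72]
```

View pics/d1.png

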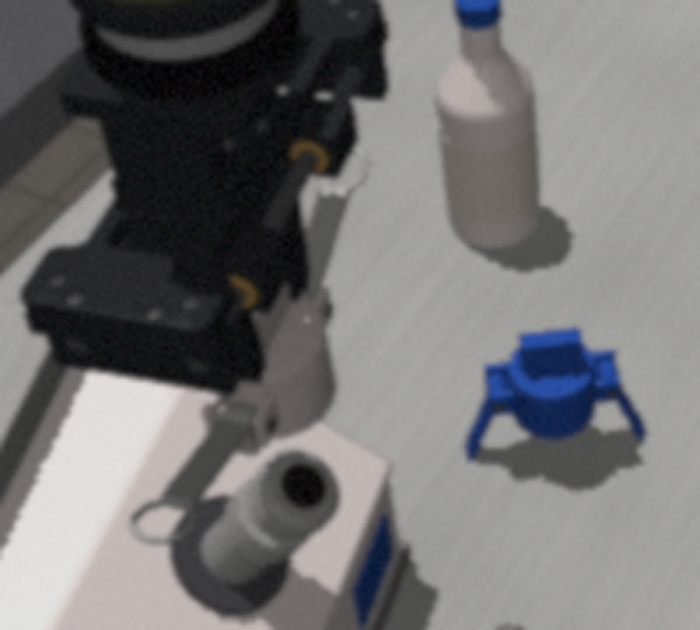

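View pics/d2.png

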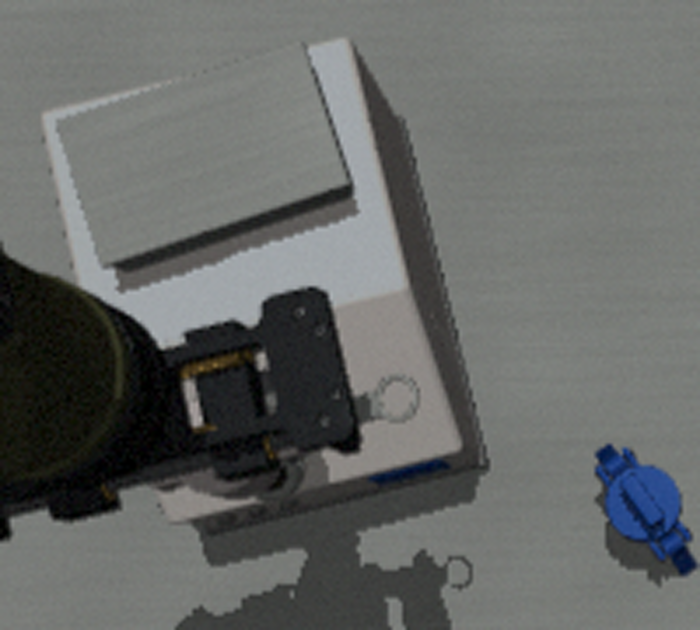

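```bash
python3 - <<'E'
from h import *
s=r.snapshot("side")
st,R=state();g=st["tool_pos"]+[0,0,.008]
m=np.array([.5812,.1735,.2])
Rc=capR(radians(12.8))
f=np.clip(s.astype(float)*1.6,0,255).astype(np.uint8)
over("side",f,capL(Rc,g,(1.58,1.58))+fitL(fitR(radians(12.8)),m),(140,220,240,330),7,"pics/g1.png")
E
```

```text
(no output)
```

View pics/g1.png

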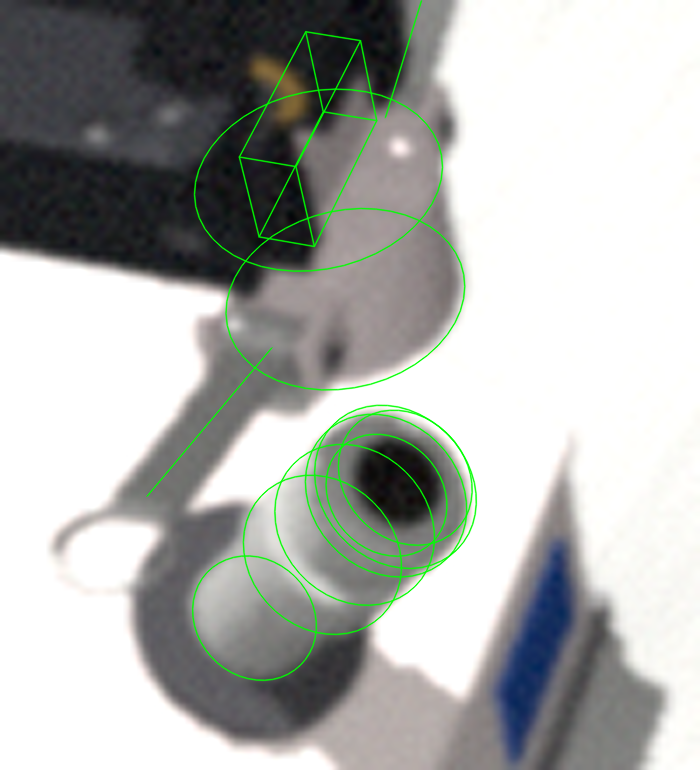

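```bash
python3 - <<'E'
from h import *
T=capR(radians(12.8))
for u in((197,288),(198.3,289.3)): print(atz("side",u,.2), (T.T@(atz("side",u,.2)-[.5812,.1735,.2])).round(4))
print(T.T@(atz("top",(156.5,195),.2)-[.5812,.1735,.2]), (proj("side",[[.5812,.1735,.2]])[0]-[140,220])*7)
E
```

```text
[0.58154696 0.17441814 0.2       ] [ 0.0005  0.0008 -0.    ]
[0.57827914 0.17569927 0.2       ] [-0.0024  0.0028 -0.    ]
[-1.06073278e-03 -5.17241765e-04 -5.55111512e-17] [402.51276565 473.58604395]
```

```bash
python3 -m jog '[[-0.0035,0.004,0.01,0,0.8],[0,0,0.015,0,0.8],[0,0,0.01,0,0.8],[0,0,0.005,0,0.8],[0,0,0,0,0.8],[0,0,0,0,0.8],[0,0,0,0,0.8]]'; python3 - <<'E'
from h import *
m=np.array([.5812,.1735,.2]);T=capR(radians(12.8))
st,R=state();print("grip rel m in tank frame",(T.T@(st["tool_pos"]+[0,0,.008]-m)*1000).round(1),st["contact_force"].round(1))
s=r.snapshot("side");f=np.clip(s.astype(float)*1.6,0,255).astype(np.uint8)
g=st["tool_pos"]+[0,0,.008]
over("side",f,[],(140,220,240,330),7,"pics/g2.png")
t=r.snapshot("top");f=np.clip(t.astype(float)*1.6,0,255).astype(np.uint8)
over("top",f,[],(110,130,210,220),7,"pics/g3.png")
E
```

```text
clock: 9.4
tool_pos: [0.5836, 0.1776, 0.2614]
eef_rot: [0.781, -0.624, 0.0, -0.001]
contact_force: [-0.2, 1.4, -2.5]
opening: 0.409
grip rel m in tank frame [ 3.2  3.5 69.4] [-0.2  1.4 -2.5]
```

View pics/g2.png

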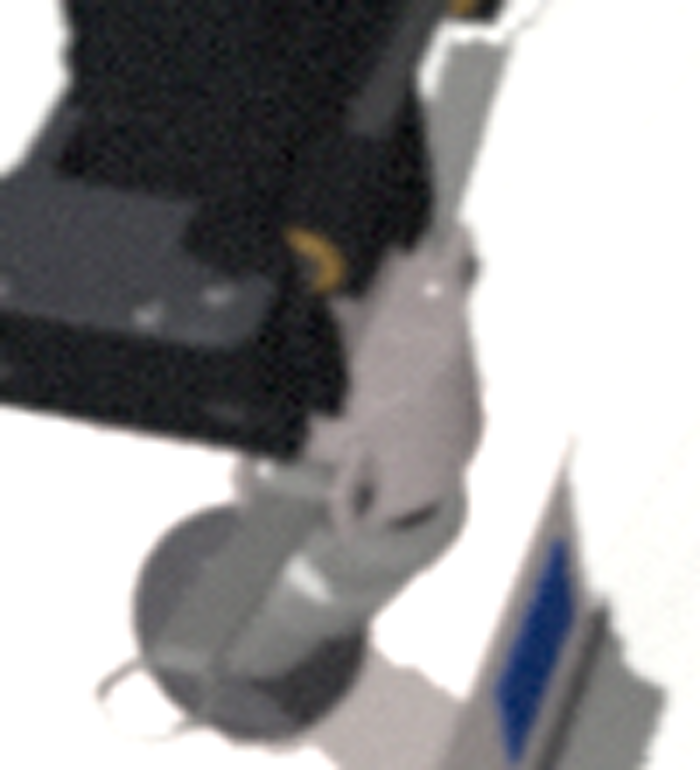

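View pics/g3.png

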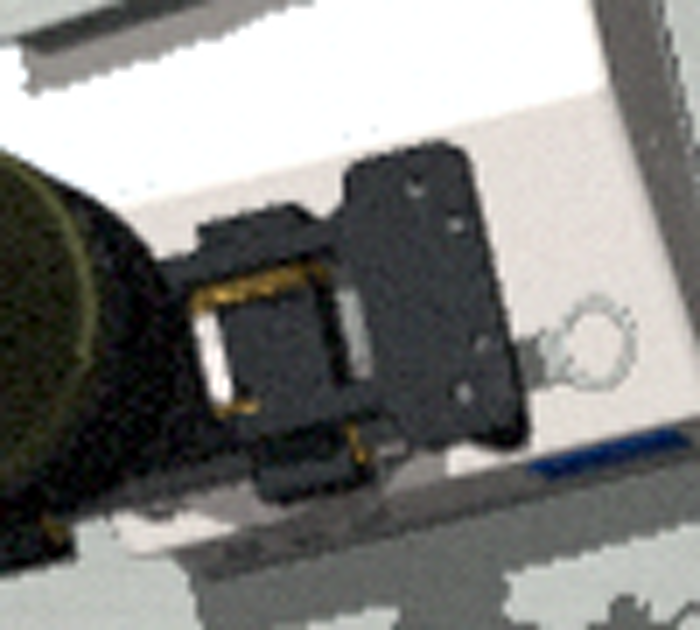

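```bash
python3 -m jog '[[0.0015,0,0.006,0,0.8],[0,0,0.005,0,0.8],[0,0,0.003,0,0.8],[0,0,0,0,0.8],[0,0,0,0,0.8],[0,0,0,0,0.8]]'; cat >> h.py <<'E'
def rep(fn=None,tilt=0,sh=(0,0),arms=(1.58,1.58)):
    m=np.array([.5812,.1735,.2]);T=capR(radians(12.8))
    st,R=state();print("clk",st["clock"],"grip rel m tank frame mm",(T.T@(st["tool_pos"]+[0,0,.008]-m)*1000).round(1),"F tank",(T.T@st["contact_force"]).round(1),"M",st["moment"].round(2),"open",round(st["opening"],3),"jaw",np.degrees(atan2(R[1,0],R[0,0])).round(2),"tilt",np.degrees(np.arccos(-R[2,2])).round(2))
    if fn:
        s=r.snapshot("side");f=np.clip(s.astype(float)*1.6,0,255).astype(np.uint8)
        over("side",f,[],(140,220,240,330),7,fn)
E
python3 - <<'E'
from h import *
rep("pics/k1.png")
E
```

```text
clock: 10.1
tool_pos: [0.5835, 0.1763, 0.2468]
eef_rot: [0.781, -0.624, 0.0, -0.0]
contact_force: [0.2, -0.5, -3.2]
opening: 0.406
clk 10.1 grip rel m tank frame mm [ 2.9  2.2 54.8] F tank [ 0.1 -0.5 -3.2] M [ 0.02 -0.05 -0.02] open 0.406 jaw -77.22 tilt 0.02
```

View pics/k1.png

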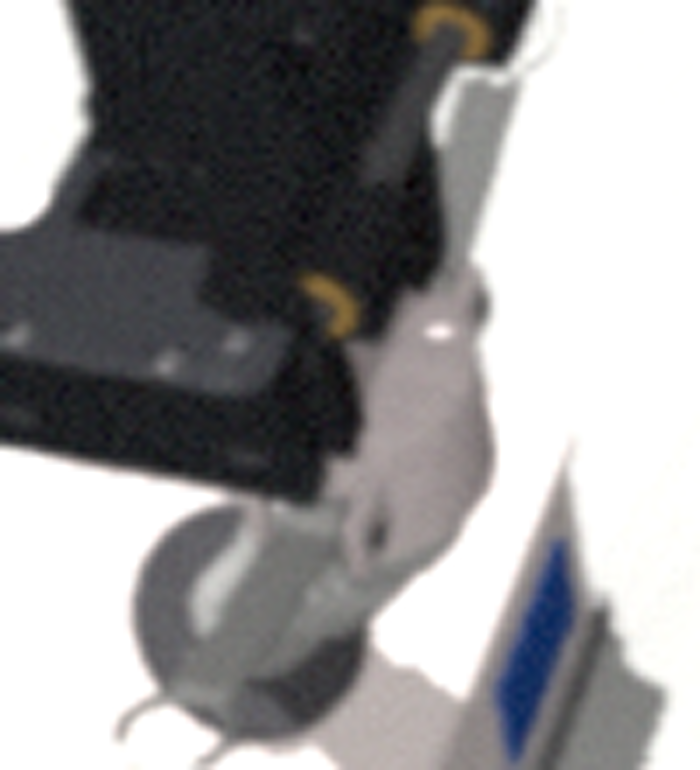

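```bash
python3 -m jog '[[0,0,0.003,0,0.8],[0,0,0,0,0.8],[0,0.002,0,0,0.8],[0,0,0,0,0.8]]'; python3 - <<'E'
from h import *
rep()
E
python3 -m jog '[[0,0.002,0,0,0.8],[0,0,0,0,0.8]]'; python3 - <<'E'
from h import *
rep()
E
python3 -m jog '[[0,0.002,0,0,0.8],[0,0,0,0,0.8]]'; python3 - <<'E'
from h import *
rep()
E
```

```text
clock: 10.55
tool_pos: [0.5818, 0.1757, 0.2439]
eef_rot: [0.781, -0.624, 0.0, -0.0]
contact_force: [0.5, 0.9, -3.1]
opening: 0.408
clk 10.55 grip rel m tank frame mm [ 1.   2.  51.9] F tank [ 0.7  0.7 -3.1] M [-0.01 -0.22 -0.02] open 0.408 jaw -77.23 tilt 0.06
clock: 10.75
tool_pos: [0.5798, 0.1753, 0.244]
eef_rot: [0.781, -0.624, 0.0, -0.0]
contact_force: [0.8, 0.1, -2.0]
opening: 0.407
clk 10.75 grip rel m tank frame mm [-1.   2.1 52. ] F tank [ 0.8 -0.1 -2. ] M [ 0.02 -0.35 -0.02] open 0.407 jaw -77.23 tilt 0.06
clock: 10.95
tool_pos: [0.5776, 0.1749, 0.2439]
eef_rot: [0.781, -0.624, 0.0, -0.0]
contact_force: [1.2, 0.3, -2.6]
opening: 0.406
clk 10.95 grip rel m tank frame mm [-3.2  2.1 51.9] F tank [ 1.2  0.1 -2.6] M [ 0.04 -0.36 -0.06] open 0.406 jaw -77.23 tilt 0.03
```

```bash
python3 -m jog '[[0,0.0021,0.0022,0,0.8],[0,0.0021,0.0023,0,0.8],[0,0.0025,0.002,0,0.8],[0,0.0025,0.002,0,0.8],[0,0.0024,0.002,0,0.8],[0,0,0,0,0.8],[0,0,0,0,0.8]]'; python3 - <<'E'
from h import *
rep("pics/k2.png")
E
```

```text
clock: 11.65
tool_pos: [0.5658, 0.1721, 0.2329]
eef_rot: [0.781, -0.624, -0.0, 0.0]
contact_force: [1.7, -1.0, -1.3]
opening: 0.408
clk 11.65 grip rel m tank frame mm [-15.3   2.   40.9] F tank [ 1.5 -1.4 -1.3] M [-0.   -0.18  0.01] open 0.408 jaw -77.23 tilt 0.06
```

View pics/k2.png

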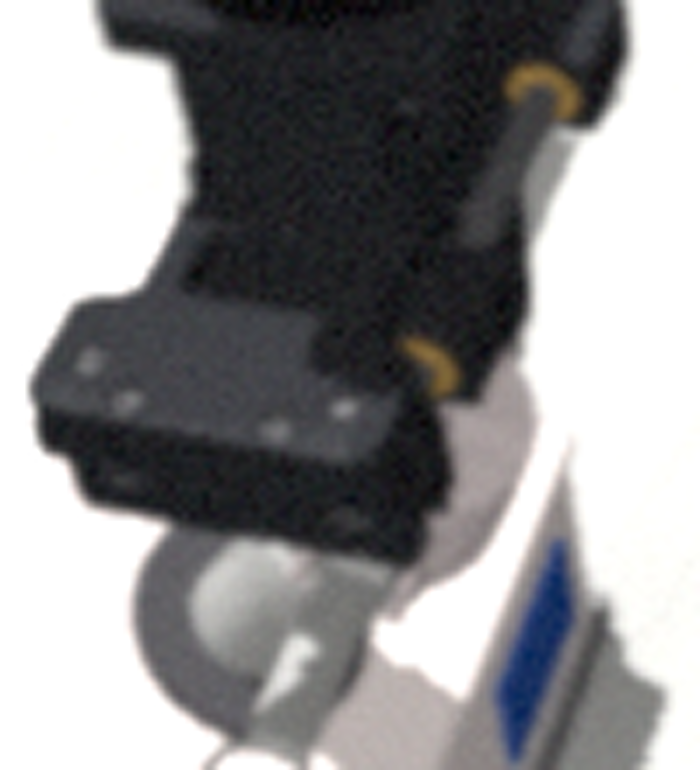

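```bash
python3 -m jog '[[0,0.003,0.0032,0,0.8],[0,0.003,0.0032,0,0.8],[0,0,0,0,0.8]]'; python3 - <<'E'
from h import *
rep()
E
python3 -m jog '[[0,0.002,0.002,0,0.8],[0,0,0,0,0.8],[0,0,0,0,0.8]]'; python3 - <<'E'
from h import *
rep("pics/k3.png")
t=r.snapshot("top");f=np.clip(t.astype(float)*1.6,0,255).astype(np.uint8)
over("top",f,[],(110,130,210,220),7,"pics/k4.png")
E
```

```text
clock: 12.0
tool_pos: [0.5603, 0.1707, 0.2265]
eef_rot: [0.781, -0.624, 0.0, 0.0]
contact_force: [2.1, -0.0, -2.8]
opening: 0.406
clk 12.0 grip rel m tank frame mm [-21.    1.9  34.5] F tank [ 2.1 -0.5 -2.8] M [-0.05 -0.5  -0.01] open 0.406 jaw -77.23 tilt 0.02
clock: 12.3
tool_pos: [0.5587, 0.1704, 0.2248]
eef_rot: [0.781, -0.624, 0.0, -0.0]
contact_force: [4.5, 0.0, -3.0]
opening: 0.404
clk 12.3 grip rel m tank frame mm [-22.6   2.   32.8] F tank [ 4.4 -1.  -3. ] M [-0.09 -0.75 -0.03] open 0.404 jaw -77.23 tilt 0.03
```

View pics/k3.png

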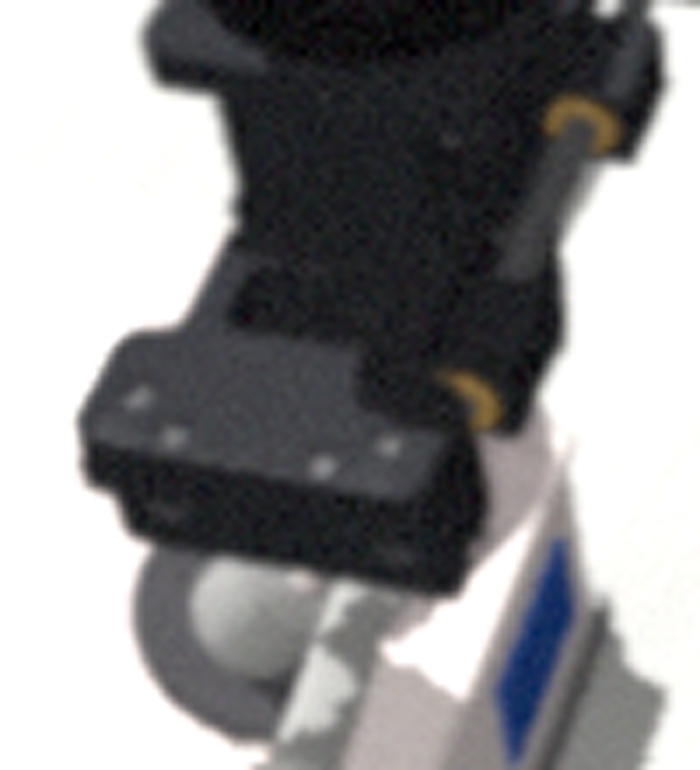

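View pics/k4.png

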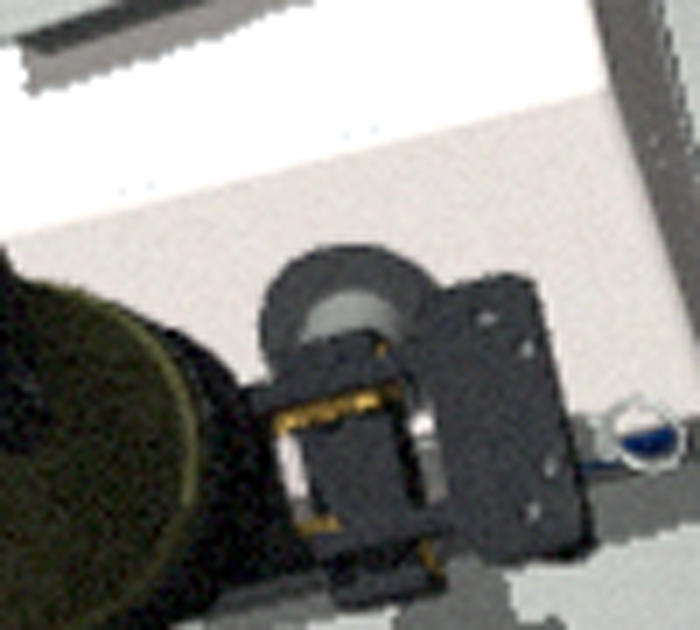

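```bash
cat >> h.py <<'E'
def ax():
    m=np.array([.5812,.1735,.2]);F=fitR(radians(12.8))
    st,R=state();print("clk",round(st["clock"],2),"grip in fitting frame mm",(F.T@(st["tool_pos"]+[0,0,.008]-m)*1000).round(1),"F fit",(F.T@st["contact_force"]).round(1),"M",st["moment"].round(2),"open",round(st["opening"],3))
E
python3 -m jog '[[0,-0.0011,0.0016,0,0.8],[0,-0.0011,0.0016,0,0.8],[0,0,0,0,0.8]]'; python3 - <<'E'
from h import *
ax()
E
python3 -m jog '[[0,-0.0011,0.0016,0,0.8],[0,-0.0011,0.0016,0,0.8],[0,0,0,0,0.8]]'; python3 - <<'E'
from h import *
ax()
E
```

```text
clock: 12.7
tool_pos: [0.5604, 0.1708, 0.2214]
eef_rot: [0.781, -0.624, -0.0, 0.0]
contact_force: [2.1, -1.0, -0.5]
opening: 0.407
clk 12.7 grip in fitting frame mm [-0.3  2.  36. ] F fit [ 1.2 -1.4 -1.4] M [-0.22 -0.39 -0.05] open 0.407
clock: 13.0
tool_pos: [0.5627, 0.1714, 0.218]
eef_rot: [0.781, -0.624, -0.0, 0.0]
contact_force: [1.7, -0.8, -2.0]
opening: 0.41
clk 13.0 grip in fitting frame mm [-0.3  2.1 32. ] F fit [ 0.1 -1.2 -2.5] M [-0.16 -0.39  0.  ] open 0.41
```

```bash
python3 -m jog '[[0.0007,-0.0011,0.0016,0,0.8],[0,-0.0011,0.0016,0,0.8],[0,0,0,0,0.8]]'; python3 - <<'E'
from h import *
ax()
E
python3 -m jog '[[0,-0.0011,0.0016,0,0.8],[0,-0.0011,0.0016,0,0.8],[0,0,0,0,0.8]]'; python3 - <<'E'
from h import *
ax()
rep("pics/k5.png")
E
```

```text
clock: 13.3
tool_pos: [0.5648, 0.1716, 0.2148]
eef_rot: [0.781, -0.624, -0.0, 0.0]
contact_force: [0.9, 0.0, -3.2]
opening: 0.403
clk 13.3 grip in fitting frame mm [-0.4  1.8 28.1] F fit [-1.1 -0.2 -3.1] M [ 0.05 -0.19  0.02] open 0.403
clock: 13.6
tool_pos: [0.567, 0.1719, 0.2116]
eef_rot: [0.781, -0.624, -0.0, 0.0]
contact_force: [-0.0, -0.1, -3.3]
opening: 0.402
clk 13.6 grip in fitting frame mm [-0.4  1.6 24.2] F fit [-1.9 -0.1 -2.7] M [ 0.03 -0.03  0.01] open 0.402
clk 13.6 grip rel m tank frame mm [-14.2   1.6  19.6] F tank [-0.1 -0.1 -3.3] M [ 0.03 -0.03  0.01] open 0.402 jaw -77.22 tilt 0.04
```

View pics/k5.png

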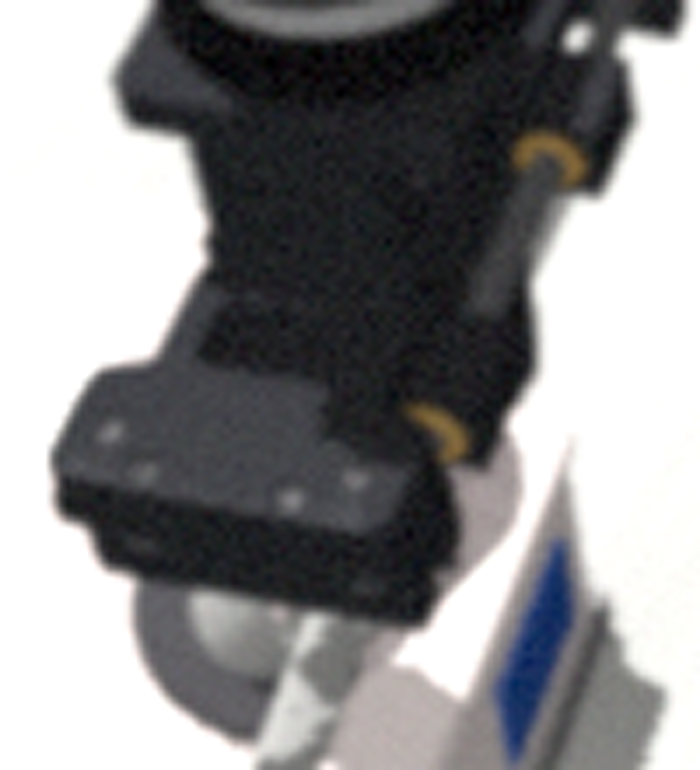

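```bash
python3 -m jog '[[0,-0.0011,0.0016,0,0.8],[0,0,0,0,0.8]]'; python3 - <<'E'
from h import *
ax()
E
python3 -m jog '[[0,-0.0011,0.0016,0,0.8],[0,0,0,0,0.8]]'; python3 - <<'E'
from h import *
ax()
E
python3 -m jog '[[0,-0.0011,0.0016,0,0.8],[0,0,0,0,0.8]]'; python3 - <<'E'
from h import *
ax()
E
```

```text
clock: 13.85
tool_pos: [0.5679, 0.172, 0.2103]
eef_rot: [0.781, -0.624, -0.0, 0.0]
contact_force: [-1.0, -1.0, -1.6]
opening: 0.407
clk 13.85 grip in fitting frame mm [-0.4  1.4 22.6] F fit [-1.9 -0.7 -0.6] M [ 0.01  0.23 -0.03] open 0.407
clock: 14.05
tool_pos: [0.5696, 0.1723, 0.2086]
eef_rot: [0.781, -0.624, 0.0, -0.0]
contact_force: [0.7, -0.4, -2.1]
opening: 0.405
clk 14.05 grip in fitting frame mm [ 0.1  1.4 20.3] F fit [-0.7 -0.5 -2. ] M [ 0.03 -0.12 -0.04] open 0.405
clock: 14.25
tool_pos: [0.5707, 0.1725, 0.207]
eef_rot: [0.781, -0.624, 0.0, -0.0]
contact_force: [0.6, 0.8, -3.2]
opening: 0.408
clk 14.25 grip in fitting frame mm [ 0.   1.4 18.3] F fit [-1.2  0.7 -3.1] M [ 0.04 -0.12 -0.02] open 0.408
```

```bash
python3 -m jog '[[0,-0.0008,0.0011,0,0.8],[0,0,0,0,0.8]]'; python3 - <<'E'
from h import *
ax()
E
python3 -m jog '[[0,-0.0008,0.0011,0,0.8],[0,0,0,0,0.8]]'; python3 - <<'E'
from h import *
ax()
E
python3 -m jog '[[0,-0.0008,0.0011,0,0.8],[0,0,0,0,0.8]]'; python3 - <<'E'
from h import *
ax()
E
```

```text
clock: 14.45
tool_pos: [0.5714, 0.1727, 0.206]
eef_rot: [0.781, -0.624, 0.0, -0.0]
contact_force: [0.8, -0.4, -1.8]
opening: 0.41
clk 14.45 grip in fitting frame mm [ 0.   1.4 17.1] F fit [-0.5 -0.5 -1.9] M [ 0.03 -0.12 -0.01] open 0.41
clock: 14.65
tool_pos: [0.5715, 0.1727, 0.2053]
eef_rot: [0.781, -0.624, -0.0, 0.0]
contact_force: [-2.3, -1.2, 1.2]
opening: 0.407
clk 14.65 grip in fitting frame mm [-0.2  1.4 16.4] F fit [-1.3 -0.7  2.4] M [-0.14  0.45 -0.02] open 0.407
clock: 14.85
tool_pos: [0.5716, 0.1727, 0.2049]
eef_rot: [0.781, -0.624, -0.001, 0.001]
contact_force: [-5.5, -2.1, 9.7]
opening: 0.409
clk 14.85 grip in fitting frame mm [-0.4  1.4 16.1] F fit [ 0.8 -0.9 11.2] M [-0.27  1.2  -0.01] open 0.409
```

```bash
python3 -m jog '[[0,-0.0008,0.0012,0,0.8],[0,0,0,0,0.8],[0,0,0,0,0.8]]' 20; python3 - <<'E'
from h import *
ax()
E
python3 -m jog '[[0,-0.0008,0.0012,0,0.8],[0,0,0,0,0.8],[0,0,0,0,0.8]]'; python3 - <<'E'
from h import *
ax()
E
```

```text
clock: 15.15
tool_pos: [0.5716, 0.1727, 0.2049]
eef_rot: [0.781, -0.624, -0.001, 0.001]
contact_force: [-10.4, -2.1, 19.6]
opening: 0.407
clk 15.15 grip in fitting frame mm [-0.4  1.4 16.1] F fit [ 2.5  0.2 22.2] M [-0.52  2.01 -0.  ] open 0.407
clock: 15.45
tool_pos: [0.5717, 0.1727, 0.2048]
eef_rot: [0.781, -0.624, -0.001, 0.002]
contact_force: [-14.1, -3.9, 28.5]
opening: 0.409
clk 15.45 grip in fitting frame mm [-0.4  1.3 15.9] F fit [ 4.4 -0.7 31.7] M [-0.74  2.86  0.04] open 0.409
```

```bash
python3 -m jog '[[0,0.0011,-0.0016,0,0.8],[0,0.0006,-0.0008,0,0.8],[0,0,0,0,0.8]]' 10; python3 - <<'E'
from h import *
ax()
E
python3 -m jog '[[0,0,0,0,0.55],[0,0,0,0,0.4],[0,0,0,0,0.35],[0,0,0,0,0.35],[0,0,0,0,0.35]]'; python3 - <<'E'
from h import *
ax()
E
```

```text
clock: 15.75
tool_pos: [0.5717, 0.1727, 0.2049]
eef_rot: [0.781, -0.624, -0.0, 0.001]
contact_force: [-6.2, -1.0, 9.1]
opening: 0.404
clk 15.75 grip in fitting frame mm [-0.4  1.4 16. ] F fit [ 0.1  0.4 11. ] M [-0.35  1.16 -0.  ] open 0.404
clock: 16.25
tool_pos: [0.5732, 0.1729, 0.2038]
eef_rot: [0.781, -0.624, 0.0, -0.0]
contact_force: [-0.7, -0.7, -0.6]
opening: 0.646
clk 16.25 grip in fitting frame mm [ 0.3  1.2 14.2] F fit [-1.  -0.5 -0. ] M [ 0.01  0.03 -0.06] open 0.646
```

```bash
python3 -m jog '[[0,0.003,-0.01,0,0.35],[0,0.005,-0.02,0,0.35],[0,0,-0.04,0,0.35],[0,0,-0.04,0,0.35],[0,-0.04,-0.03,0,0.6],[0,-0.04,0,0,0.8],[0,-0.04,0,0,1],[0,-0.02,0,0,1],[0,0,0,0,1]]' 20; python3 - <<'E'
from h import *
rep("pics/m1.png")
t=r.snapshot("top");f=np.clip(t.astype(float)*1.6,0,255).astype(np.uint8)
over("top",f,[],(110,130,210,220),7,"pics/m2.png")
E
```

```text
clock: 17.15
tool_pos: [0.703, 0.2023, 0.3428]
eef_rot: [0.781, -0.624, 0.0, -0.0]
contact_force: [0.4, 0.0, -1.3]
opening: 0.222
clk 17.15 grip rel m tank frame mm [125.2   1.1 150.8] F tank [ 0.4 -0.  -1.3] M [0.02 0.05 0.05] open 0.222 jaw -77.25 tilt 0.03
```

View pics/m1.png

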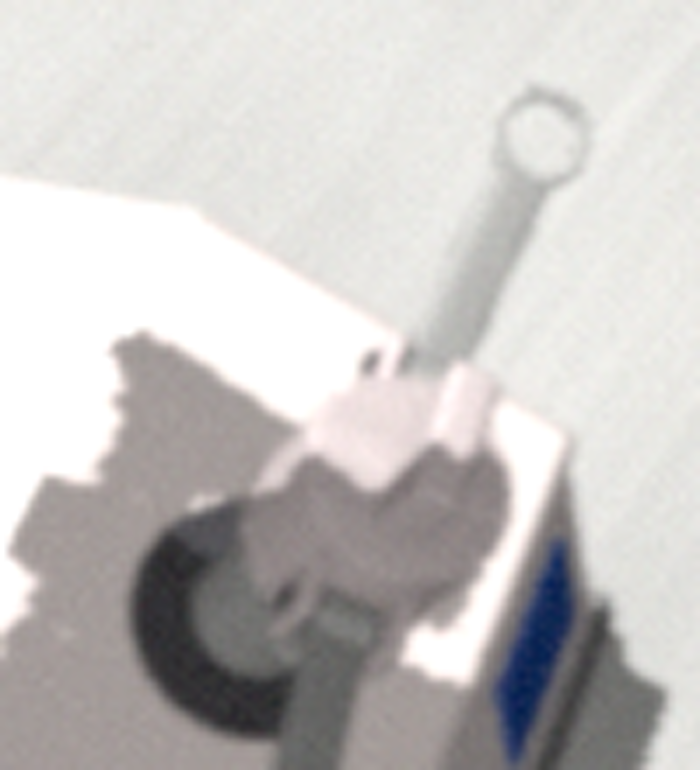

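View pics/m2.png

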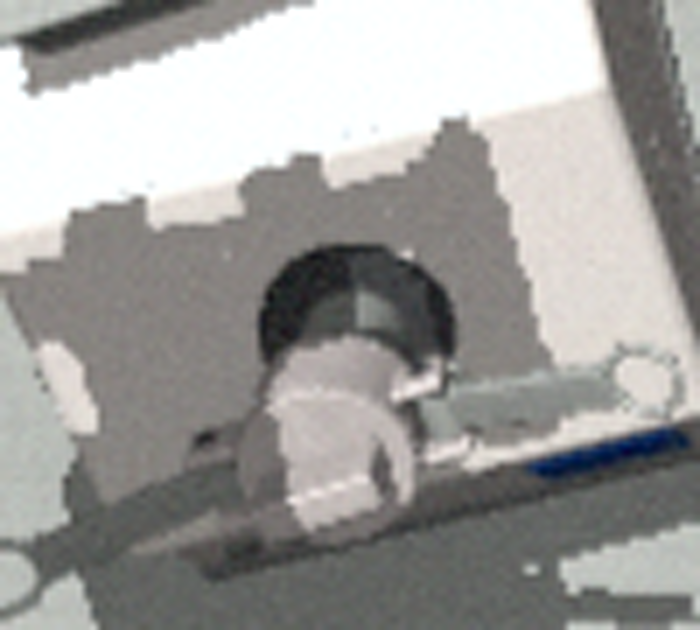

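```bash
python3 - <<'E'
from h import *
m=np.array([.5812,.1735,.2])+capR(radians(12.8))@[0,.001,0]
F=fitR(radians(12.8));g=m+F@[0,0,.017]
L=capL(F,g,(1.58,1.58))
for n,w in(("side",(140,220,240,330)),("top",(110,130,210,220))):
    s=r.snapshot(n);f=np.clip(s.astype(float)*1.6,0,255).astype(np.uint8)
    over(n,f,L,w,7,f"pics/n_{n}.png")
E
```

```text
(no output)
```

View pics/n_side.png

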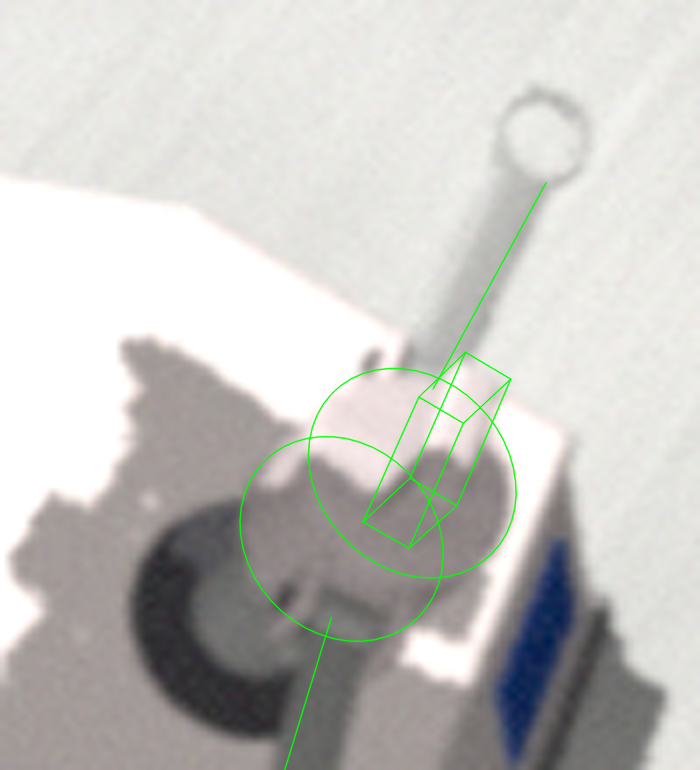

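View pics/n_top.png

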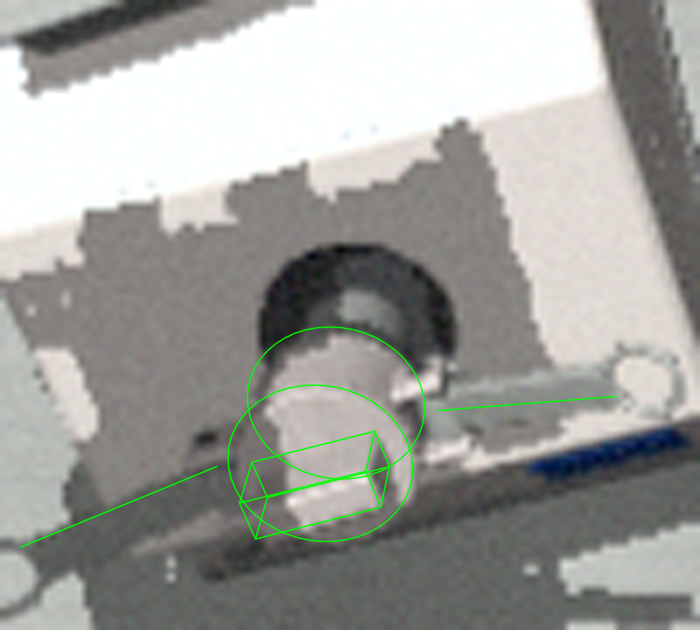

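```bash
python3 -m jog '[[0,0,0,-0.0227,1],[0,0,0,-0.0227,1],[0,0,0,-0.0227,1],[0,0,0,-0.0227,1],[0,0,0,-0.0227,1],[0,0,0,-0.0227,1],[0,0,0,-0.0227,1],[0,0,0,-0.0227,1],[0,0,0,-0.0227,1],[0,0,0,-0.0227,1],[0,0,0,-0.023,1],[0,0,0,0,1]]'; cat >> h.py <<'E'
def tcp():
    O=np.array([.5812,.1735,.2]);T=capR(radians(12.8));O=O+T@[0,.0013,0]
    st,R=state();print("clk",round(st["clock"],2),"TCP rel O tank mm",(T.T@(st["tool_pos"]-O)*1000).round(1),"F tank",(T.T@st["contact_force"]).round(1),"jaw",np.degrees(atan2(R[1,0],R[0,0])).round(2),"toolx in tank",(T.T@R[:,0]).round(2),"tooly",(T.T@R[:,1]).round(2),"open",round(st["opening"],3),"q",st["q"].round(2))
E
python3 - <<'E'
from h import *
tcp()
E
```

```text
clock: 18.55
tool_pos: [0.7006, 0.202, 0.3448]
eef_rot: [0.994, 0.112, 0.0, 0.0]
contact_force: [-0.2, -0.1, 0.2]
opening: 0.002
clk 18.55 TCP rel O tank mm [122.7   0.  144.8] F tank [-0.2 -0.1  0.2] jaw 12.83 toolx in tank [1. 0. 0.] tooly [ 0. -1.  0.] open 0.002 q [-0.19  0.79 -0.39  1.02  0.28  1.38 -0.3 ]
```

```bash
python3 -m jog '[[-0.03,-0.02,0.01,0,1],[-0.03,-0.02,0.01,0,1],[-0.03,-0.02,0.02,0,1],[-0.03,-0.017,0.03,0,1],[0,0,0.03,0,1],[0,0,0.015,0,1],[0,0,0,0,1],[0,0,0,0,1]]'; python3 - <<'E'
from h import *
tcp()
s=r.snapshot("side");f=np.clip(s.astype(float)*1.4,0,255).astype(np.uint8);over("side",f,[],(110,200,250,340),5,"pics/p1.png")
s=r.snapshot("top");f=np.clip(s.astype(float)*1.6,0,255).astype(np.uint8);over("top",f,[],(80,130,220,230),5,"pics/p2.png")
E
```

```text
clock: 19.35
tool_pos: [0.5675, 0.2507, 0.2298]
eef_rot: [0.994, 0.11, 0.001, 0.0]
contact_force: [0.9, 0.1, 0.2]
opening: 0.006
clk 19.35 TCP rel O tank mm [ 3.8 77.  29.8] F tank [ 0.9 -0.1  0.2] jaw 12.65 toolx in tank [ 1. -0.  0.] tooly [-0. -1.  0.] open 0.006 q [-0.28  0.71 -0.38  1.58  0.31  0.91 -0.55]
```

View pics/p1.png

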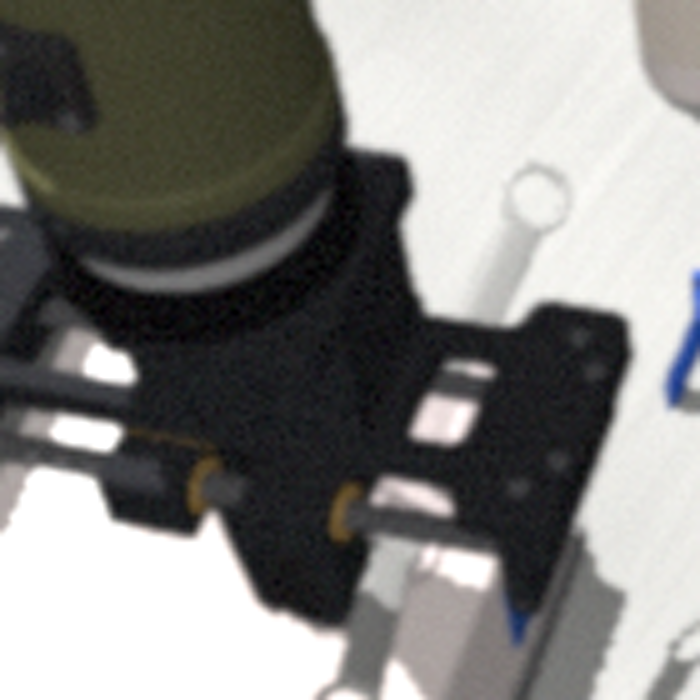

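View pics/p2.png

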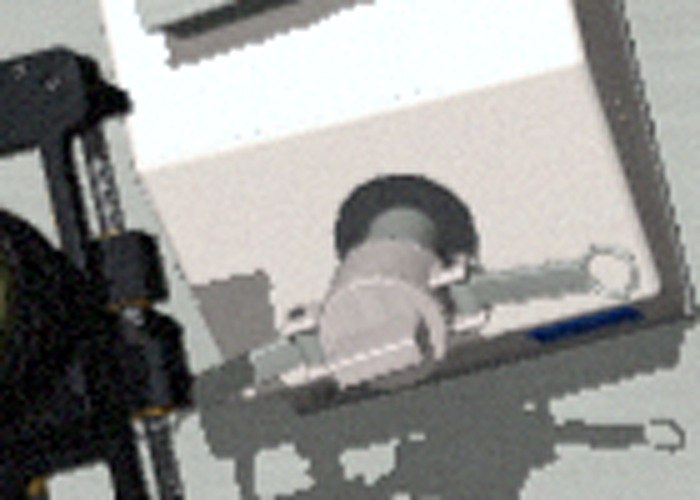

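```bash
python3 -m jog '[[0,0,0.008,0,1],[0,-0.0005,0.007,0,1],[0,-0.0005,0.007,0,1],[0.001,-0.0007,0.0035,0,1],[0.001,-0.0007,0.0035,0,1],[0.001,-0.0006,0.0036,0,1],[0,0,0,0,1]]'; python3 - <<'E'
from h import *
tcp()
E
python3 -m jog '[[0.003,0,0.004,0,1],[0.003,0.0005,0.0035,0,1],[0.002,0.0005,0.0033,0,1],[0,0,0,0,1]]'; python3 - <<'E'
from h import *
tcp()
E
```

```text
clock: 20.15
tool_pos: [0.5695, 0.2544, 0.1958]
eef_rot: [0.994, 0.111, -0.0, 0.0]
contact_force: [0.0, 0.3, 0.2]
opening: 0.005
clk 20.15 TCP rel O tank mm [ 6.5 80.2 -4.2] F tank [0.1 0.3 0.2] jaw 12.78 toolx in tank [ 1. -0. -0.] tooly [-0. -1.  0.] open 0.005 q [-0.29  0.75 -0.37  1.61  0.34  0.84 -0.57]
clock: 20.55
tool_pos: [0.5777, 0.2558, 0.185]
eef_rot: [0.994, 0.111, -0.0, -0.0]
contact_force: [-0.2, 1.1, 0.1]
opening: 0.005
clk 20.55 TCP rel O tank mm [ 14.8  79.8 -15. ] F tank [0.1 1.1 0.1] jaw 12.79 toolx in tank [ 1. -0.  0.] tooly [-0. -1. -0.] open 0.005 q [-0.29  0.78 -0.36  1.59  0.34  0.84 -0.57]
```

```bash
python3 - <<'E'
from h import *
s=r.snapshot("side");f=np.clip(s.astype(float)*1.4,0,255).astype(np.uint8);over("side",f,[],(110,200,250,340),5,"pics/p3.png")
s=r.snapshot("top");f=np.clip(s.astype(float)*1.6,0,255).astype(np.uint8);over("top",f,[],(80,130,220,230),5,"pics/p4.png")
E
```

View pics/p3.png

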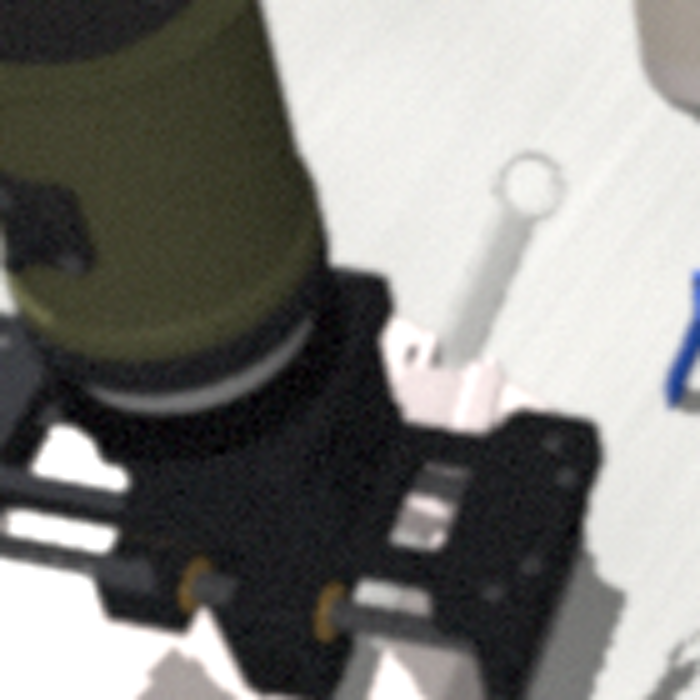

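View pics/p4.png

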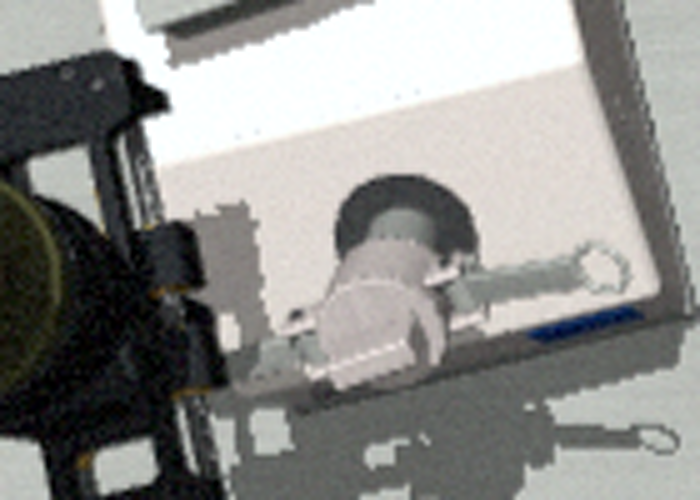

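```bash
python3 - <<'E'
from h import *
s=r.snapshot("side");f=s
over("side",f,[],(140,280,240,360),7,"pics/p5.png")
s=r.snapshot("top");f=np.clip(s.astype(float)*1.2,0,255).astype(np.uint8);over("top",f,[],(105,170,215,230),7,"pics/p6.png")
E
```

```text
(no output)
```

View pics/p5.png

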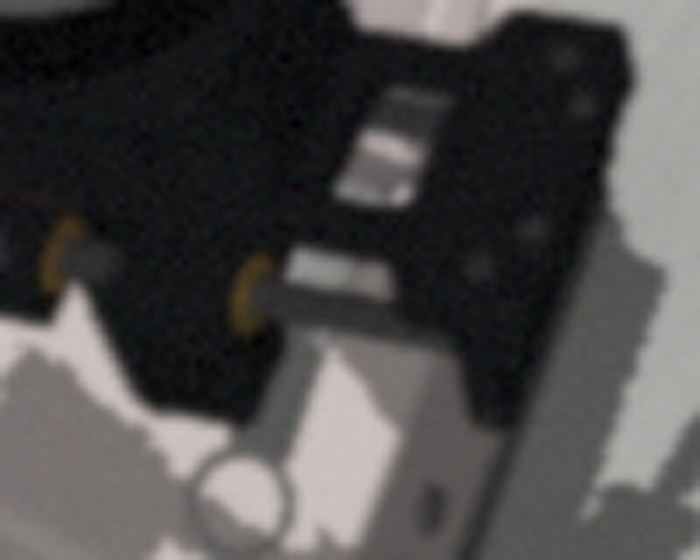

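View pics/p6.png

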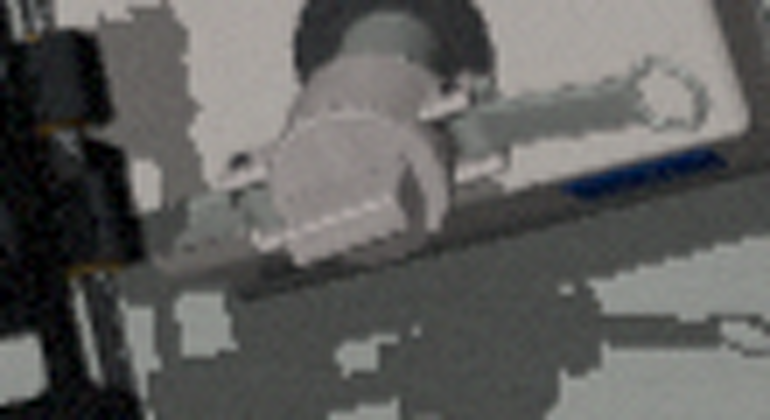

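```bash
python3 - <<'E'
from h import *
m=np.array([.5812,.1735,.2])+capR(radians(12.8))@[0,.0013,0]
F=fitR(radians(12.8))
for tw in(0,-6,6):
  w=radians(tw)
  for a in(1.58,1.2,.9,.6):
    al=a+.35-pi/2
    P=[m+F@(capR(w)@np.array([0,s*(.033+.066*cos(al)),-.011+.066*sin(al)])) for s in(1,-1)]
    print(tw,a,proj("side",P).round(1).tolist(),proj("top",P).round(1).tolist())
E
```

```text
0 1.58 [[177.9, 336.8], [219.6, 241.7]] [[108.2, 209.4], [201.0, 185.9]]
0 1.2 [[170.0, 344.9], [213.9, 246.6]] [[108.9, 203.8], [203.3, 180.0]]
0 0.9 [[165.8, 347.1], [208.2, 253.0]] [[112.6, 198.8], [201.9, 176.3]]
0 0.6 [[163.6, 345.7], [202.2, 261.2]] [[118.5, 193.8], [198.0, 173.7]]
-6 1.58 [[172.1, 333.2], [224.4, 245.0]] [[106.4, 205.2], [202.3, 190.2]]
-6 1.2 [[164.0, 341.2], [218.8, 249.9]] [[107.1, 199.5], [204.5, 184.4]]
-6 0.9 [[160.1, 343.7], [212.9, 256.1]] [[110.8, 194.7], [203.1, 180.5]]
-6 0.6 [[158.6, 342.7], [206.4, 263.9]] [[117.0, 190.1], [199.1, 177.5]]
6 1.58 [[184.0, 339.7], [214.6, 238.9]] [[110.6, 213.4], [199.3, 181.7]]
6 1.2 [[176.3, 347.8], [208.8, 243.7]] [[111.3, 208.0], [201.5, 175.6]]
6 0.9 [[171.7, 349.9], [203.3, 250.3]] [[114.8, 202.8], [200.2, 172.2]]
6 0.6 [[168.8, 348.2], [197.7, 258.7]] [[120.4, 197.4], [196.5, 170.1]]
```

```bash
python3 -m jog '[[0.001,0.002,0.003,0,1],[0.0015,0.0025,0.0027,0,1],[0.0015,0.0025,0.0025,0,1],[0,0,0,0,1]]'; python3 - <<'E'
from h import *
tcp()
E
python3 -m jog '[[0.0015,0.0035,0.003,0,1],[0.0015,0.0035,0.003,0,1],[0,0,0,0,1]]'; python3 - <<'E'
from h import *
tcp()
s=r.snapshot("side");over("side",s,[],(140,260,240,360),7,"pics/q1.png")
E
```

```text
clock: 21.15
tool_pos: [0.5834, 0.2491, 0.1769]
eef_rot: [0.994, 0.111, 0.0, -0.0]
contact_force: [-0.6, 3.0, 0.3]
opening: 0.004
clk 21.15 TCP rel O tank mm [ 18.9  72.  -23.1] F tank [0.1 3.1 0.3] jaw 12.75 toolx in tank [ 1. -0.  0.] tooly [-0. -1. -0.] open 0.004 q [-0.28  0.79 -0.36  1.59  0.35  0.83 -0.56]
clock: 21.45
tool_pos: [0.588, 0.242, 0.1707]
eef_rot: [0.994, 0.111, -0.0, 0.0]
contact_force: [-0.4, 2.9, 0.1]
opening: 0.01
clk 21.45 TCP rel O tank mm [ 21.8  64.  -29.3] F tank [0.3 2.9 0.1] jaw 12.72 toolx in tank [ 1. -0. -0.] tooly [-0. -1.  0.] open 0.01 q [-0.27  0.8  -0.36  1.59  0.35  0.82 -0.55]
```

View pics/q1.png

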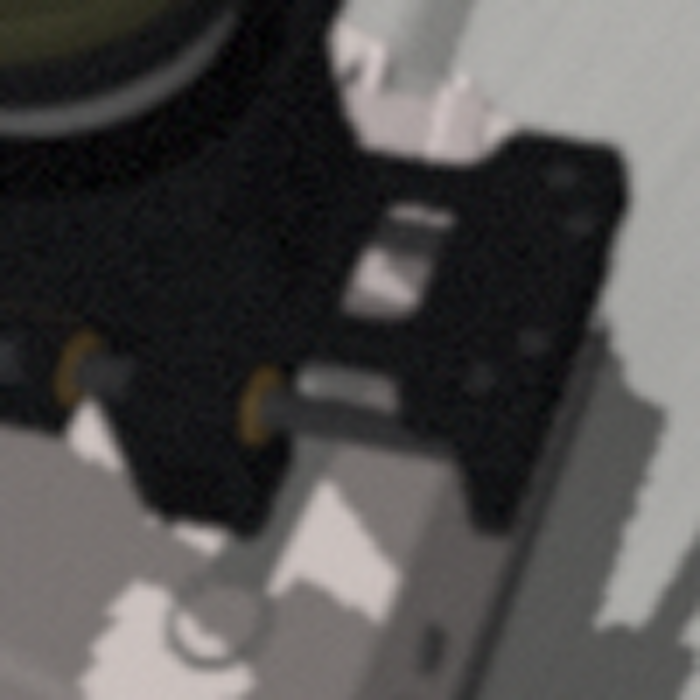

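```bash
python3 -m jog '[[0.001,0.0035,0.002,0,1],[0.001,0.0035,0.0017,0,1],[0,0,0,0,1]]'; python3 - <<'E'
from h import *
tcp()
E
python3 -m jog '[[0,0.0015,0,0,1],[0,0.0015,0,0,1],[0,0,0,0,1]]'; python3 - <<'E'
from h import *
tcp()
E
```

```text
clock: 21.8
tool_pos: [0.5914, 0.2358, 0.1673]
eef_rot: [0.994, 0.111, 0.0, 0.0]
contact_force: [0.5, 3.3, 0.4]
opening: -0.0
clk 21.8 TCP rel O tank mm [ 23.8  57.2 -32.7] F tank [1.3 3.1 0.4] jaw 12.73 toolx in tank [ 1. -0. -0.] tooly [-0. -1.  0.] open -0.0 q [-0.26  0.81 -0.36  1.59  0.36  0.81 -0.54]
clock: 22.1
tool_pos: [0.5918, 0.2336, 0.1676]
eef_rot: [0.994, 0.111, 0.0, 0.0]
contact_force: [-1.0, 3.7, -0.1]
opening: 0.003
clk 22.1 TCP rel O tank mm [ 23.6  54.9 -32.4] F tank [-0.1  3.8 -0.1] jaw 12.76 toolx in tank [ 1. -0.  0.] tooly [-0. -1.  0.] open 0.003 q [-0.26  0.8  -0.36  1.59  0.36  0.81 -0.54]
```

```bash
python3 -m jog '[[0,0.0015,0,0,1],[0,0.0015,0,0,1],[0,0,0,0,1]]'; python3 - <<'E'
from h import *
tcp()
E
python3 -m jog '[[0,0.0015,0,0,1],[0,0.0015,0,0,1],[0,0,0,0,1]]'; python3 - <<'E'
from h import *
tcp()
s=r.snapshot("side");over("side",s,[],(140,260,240,360),7,"pics/q2.png")
E
```

```text
clock: 22.4
tool_pos: [0.5923, 0.2312, 0.1677]
eef_rot: [0.994, 0.111, 0.0, -0.0]
contact_force: [-0.2, 5.8, -0.9]
opening: 0.004
clk 22.4 TCP rel O tank mm [ 23.6  52.5 -32.3] F tank [ 1.1  5.7 -0.9] jaw 12.78 toolx in tank [ 1. -0.  0.] tooly [-0. -1. -0.] open 0.004 q [-0.25  0.8  -0.36  1.59  0.36  0.81 -0.53]
clock: 22.7
tool_pos: [0.5923, 0.2307, 0.1677]
eef_rot: [0.994, 0.112, 0.0, -0.002]
contact_force: [-0.6, 8.8, -2.1]
opening: 0.006
clk 22.7 TCP rel O tank mm [ 23.5  52.  -32.3] F tank [ 1.3  8.7 -2.1] jaw 12.86 toolx in tank [1. 0. 0.] tooly [ 0. -1. -0.] open 0.006 q [-0.25  0.8  -0.36  1.59  0.35  0.81 -0.53]
```

View pics/q2.png

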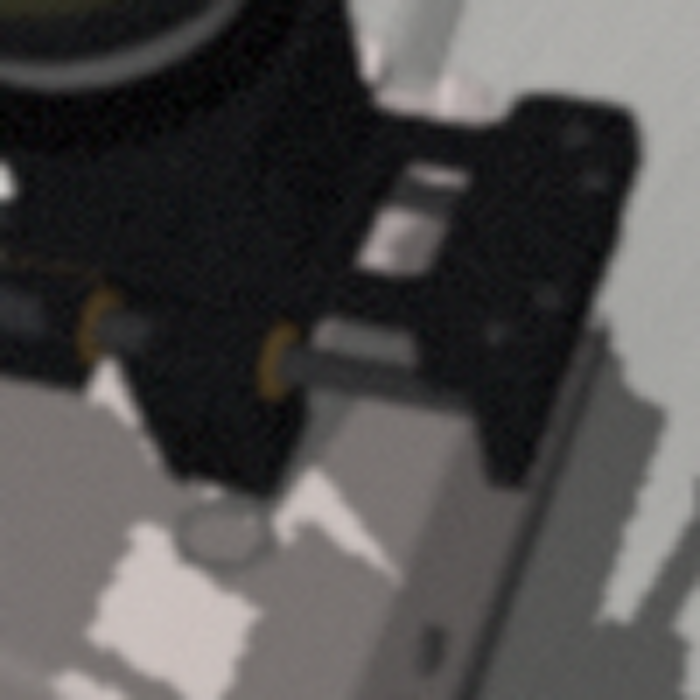

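```bash
python3 -m jog '[[0,0.0015,0,0,1],[0,0.0015,0,0,1],[0,0,0,0,1]]'; python3 - <<'E'
from h import *
tcp()
E
python3 -m jog '[[0,0.0015,0,0,1],[0,0.0015,0,0,1],[0,0,0,0,1]]'; python3 - <<'E'
from h import *
tcp()
E
```

```text
clock: 23.05
tool_pos: [0.5923, 0.2303, 0.1677]
eef_rot: [0.994, 0.113, -0.0, -0.004]
contact_force: [-1.6, 12.4, -4.5]
opening: 0.009
clk 23.05 TCP rel O tank mm [ 23.4  51.7 -32.3] F tank [ 1.2 12.5 -4.5] jaw 12.95 toolx in tank [1. 0. 0.] tooly [ 0.   -1.   -0.01] open 0.009 q [-0.24  0.8  -0.37  1.59  0.35  0.81 -0.53]
clock: 23.35
tool_pos: [0.5923, 0.2301, 0.1677]
eef_rot: [0.994, 0.114, 0.0, -0.006]
contact_force: [-2.3, 16.0, -4.2]
opening: 0.005
clk 23.35 TCP rel O tank mm [ 23.4  51.4 -32.3] F tank [ 1.3 16.1 -4.2] jaw 13.05 toolx in tank [1. 0. 0.] tooly [ 0.   -1.   -0.01] open 0.005 q [-0.24  0.8  -0.37  1.6   0.35  0.8  -0.52]
```

```bash
python3 -m jog '[[0,-0.01,0,0,1],[0,-0.015,0,0,1],[0,-0.005,-0.02,0,1],[0,0,-0.04,0,1],[0.02,0,-0.04,0,1],[0.04,0,-0.03,0,1],[0.045,0,0,0,1],[0.04,0,0,0,1],[0,0,0,0,1]]'; python3 - <<'E'
from h import *
tcp()
m=np.array([.5812,.1735,.2])+capR(radians(12.8))@[0,.0013,0]
F=fitR(radians(12.8))@capR(radians(4));g=m+F@[0,0,.017]
L=capL(F,g,(0.0,1.58))
for n,w in(("side",(140,230,240,340)),("top",(110,130,210,220))):
    s=r.snapshot(n);f=np.clip(s.astype(float)*1.4,0,255).astype(np.uint8)
    over(n,f,[],w,7,f"pics/r_{n}.png");over(n,f,L,w,7,f"pics/ro_{n}.png")
E
```

```text
clock: 24.25
tool_pos: [0.7329, 0.2816, 0.2941]
eef_rot: [0.994, 0.109, 0.0, 0.002]
contact_force: [-1.1, -0.1, -0.5]
opening: 0.005
clk 24.25 TCP rel O tank mm [171.9  70.5  94.1] F tank [-1.1  0.1 -0.5] jaw 12.51 toolx in tank [ 1.   -0.01 -0.  ] tooly [-0.01 -1.    0.  ] open 0.005 q [-0.31  0.93 -0.37  0.85  0.3   1.41 -0.36]
```

View pics/r_side.png

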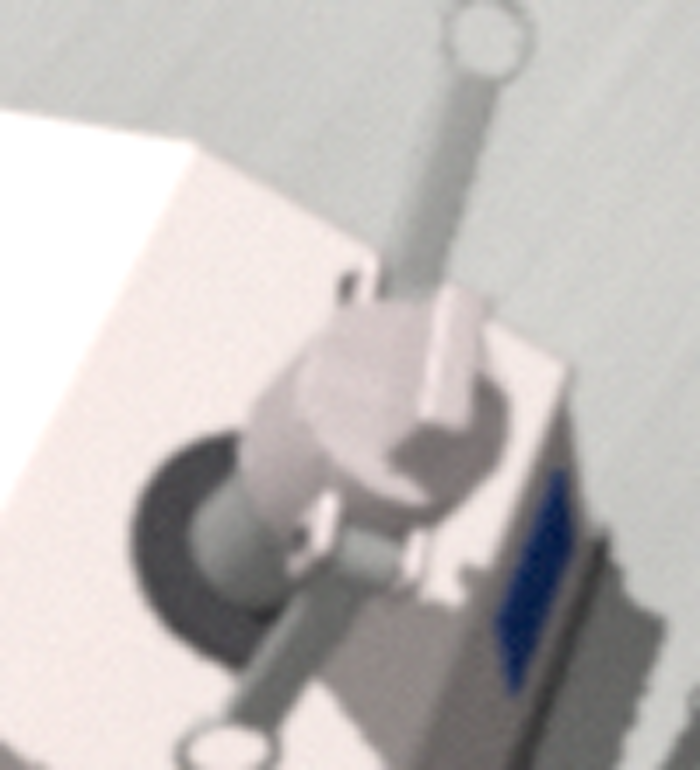

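View pics/ro_side.png

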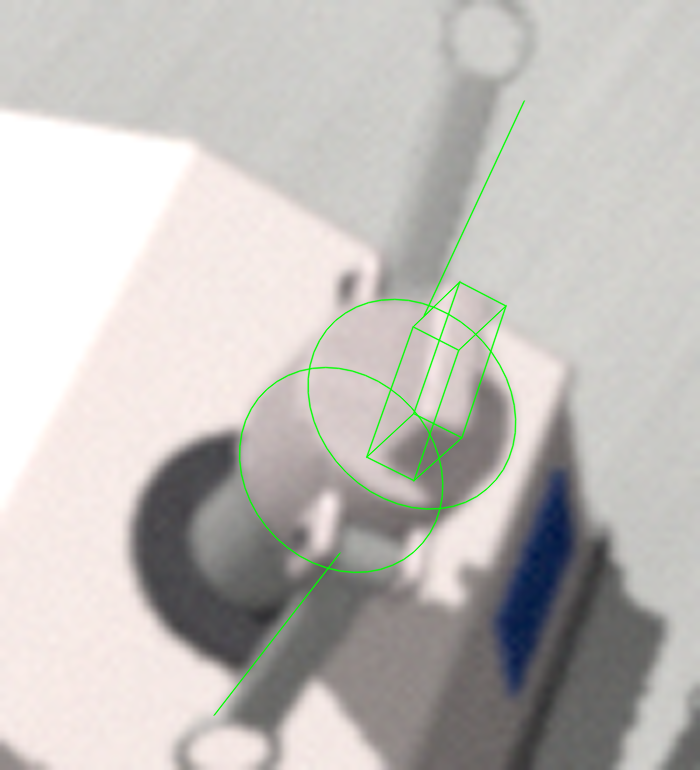

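View pics/r_top.png

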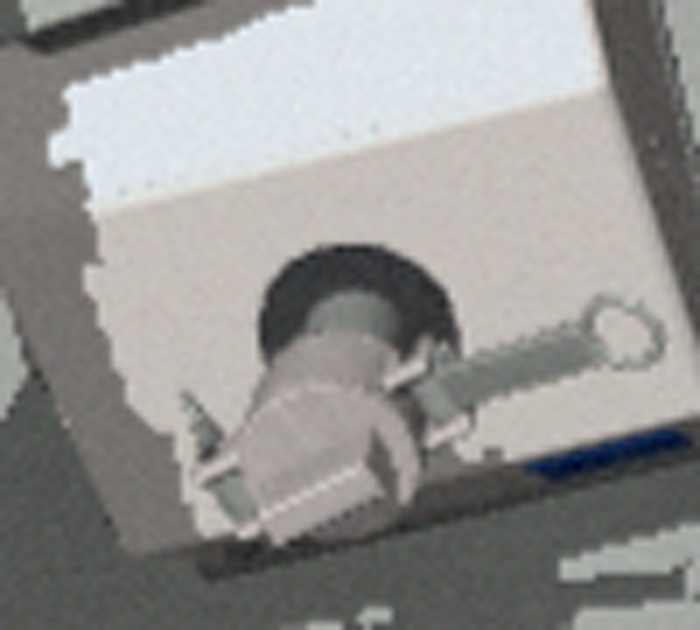

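View pics/ro_top.png

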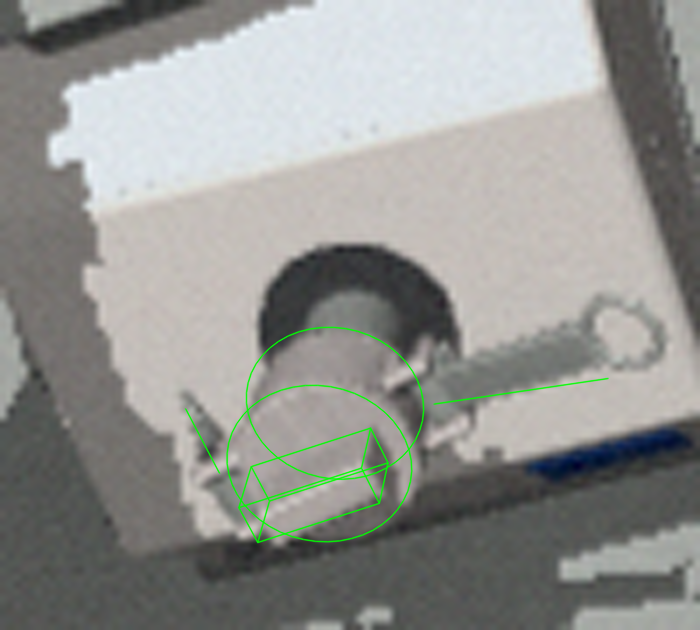

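```bash
python3 - <<'E'
from h import *
from scipy.optimize import least_squares
m=np.array([.5812,.1735,.2])+capR(radians(12.8))@[0,.0013,0];F=fitR(radians(12.8))
def end(w,a,s,rho=.058):
    al=a+.35-pi/2; return m+F@(capR(w)@np.array([0,s*(.033+rho*cos(al)),-.011+rho*sin(al)]))
ob=dict(b_s=(140+482/7,230+75/7),b_t=(110+600/7,130+345/7))
f=lambda v:np.r_[proj("side",end(v[0],v[1],-1))[0]-ob["b_s"],proj("top",end(v[0],v[1],-1))[0]-ob["b_t"]]
o=least_squares(f,[.1,1.5]);print("b: twist deg",degrees(o.x[0]),"th",o.x[1],o.fun.round(1))
w=o.x[0]
for a in(0,.1,.2,.3,.4,.6):
    print(a,((proj("side",end(w,a,1))-[140,230])*7).round(),((proj("side",end(w,a,1,.066))-[140,230])*7).round(),"top",((proj("top",end(w,a,1))-[110,130])*7).round())
E
```

```text
b: twist deg 10.186282902993156 th 1.5400135255161729 [ 0.2  1.  -0.9 -0.3]
0 [[233. 721.]] [[218. 743.]] top [[191. 420.]]
0.1 [[232. 739.]] [[216. 764.]] top [[175. 430.]]
0.2 [[232. 756.]] [[216. 783.]] top [[159. 441.]]
0.3 [[233. 770.]] [[217. 800.]] top [[143. 452.]]
0.4 [[235. 783.]] [[219. 815.]] top [[128. 464.]]
0.6 [[243. 803.]] [[228. 837.]] top [[100. 487.]]
```

```bash
python3 -m jog '[[-0.02,0.02,0,0,1],[-0.03,0.027,0,0,1],[-0.03,0.027,0,0,1],[-0.03,0.027,0,0,1],[-0.03,0.027,0,0,1],[-0.025,0.0185,0,0,1],[0,0,0.02,0,1],[0,0,0.025,0,1],[0,0,0.012,0,1],[0,0,0,0,1],[0,0,0,0,1]]'; python3 - <<'E'
from h import *
tcp()
s=r.snapshot("side");over("side",s,[],(150,200,290,320),5,"pics/s1.png")
s=r.snapshot("top");f=np.clip(s.astype(float)*1.4,0,255).astype(np.uint8);over("top",f,[],(100,130,240,230),5,"pics/s2.png")
E
```

```text
clock: 25.45
tool_pos: [0.6004, 0.1041, 0.2414]
eef_rot: [0.994, 0.111, 0.0, 0.0]
contact_force: [0.3, 0.4, 0.9]
opening: 0.004
clk 25.45 TCP rel O tank mm [  3.3 -73.2  41.4] F tank [0.4 0.4 0.9] jaw 12.8 toolx in tank [ 1. -0.  0.] tooly [-0. -1.  0.] open 0.004 q [-0.02  0.68 -0.4   1.61  0.32  0.92 -0.31]
```

View pics/s1.png

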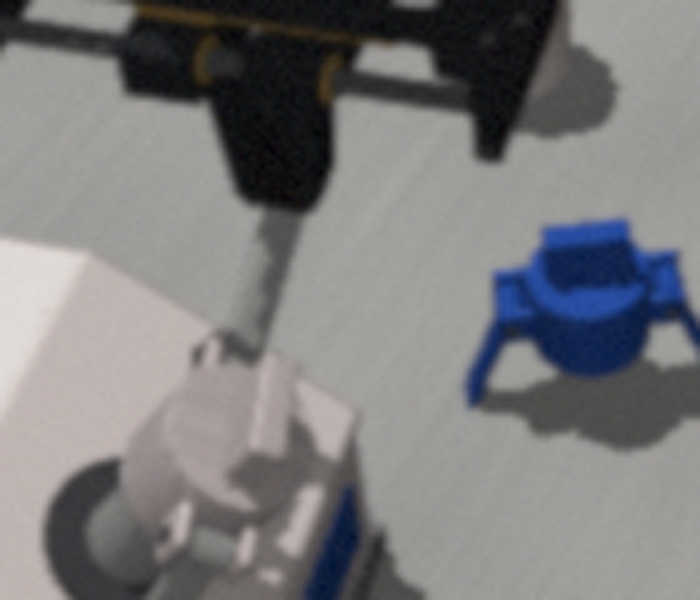

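View pics/s2.png

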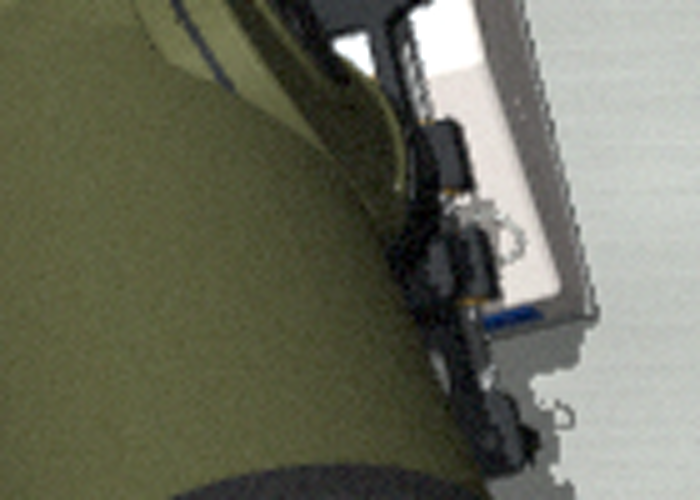

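```bash
python3 -m jog '[[0.004,0.002,0.009,0,1],[0.003,0.002,0.009,0,1],[0.002,0.001,0.009,0,1],[0.001,0,0.005,0,1],[0.002,0,0.005,0,1],[0,0,0,0,1]]'; python3 - <<'E'
from h import *
tcp()
E
python3 -m jog '[[0.002,0,0.004,0,1],[0.002,-0.0005,0.0035,0,1],[0.002,-0.0005,0.0035,0,1],[0,0,0,0,1]]'; python3 - <<'E'
from h import *
tcp()
s=r.snapshot("side");over("side",s,[],(150,200,290,320),5,"pics/s3.png")
E
```

```text
clock: 26.15
tool_pos: [0.6132, 0.1018, 0.2027]
eef_rot: [0.994, 0.111, -0.001, -0.0]
contact_force: [0.4, -1.2, 0.3]
opening: 0.004
clk 26.15 TCP rel O tank mm [ 15.3 -78.3   2.7] F tank [ 0.2 -1.2  0.3] jaw 12.77 toolx in tank [ 1. -0. -0.] tooly [-0. -1. -0.] open 0.004 q [-0.03  0.74 -0.38  1.61  0.34  0.86 -0.32]
clock: 26.55
tool_pos: [0.6192, 0.1043, 0.1922]
eef_rot: [0.994, 0.111, 0.0, -0.0]
contact_force: [0.6, -1.1, 1.0]
opening: 0.002
clk 26.55 TCP rel O tank mm [ 21.8 -77.2  -7.8] F tank [ 0.3 -1.2  1. ] jaw 12.78 toolx in tank [ 1. -0.  0.] tooly [-0. -1. -0.] open 0.002 q [-0.03  0.76 -0.38  1.6   0.35  0.85 -0.33]
```

View pics/s3.png

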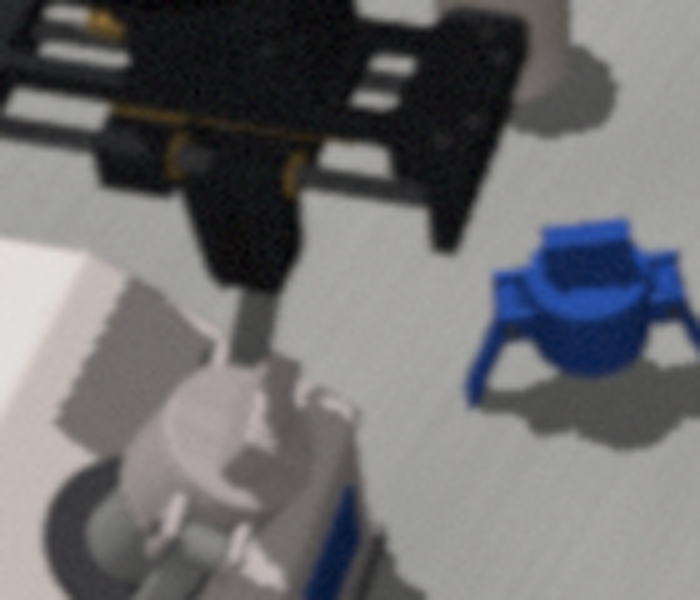

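```bash
python3 -m jog '[[0.002,-0.0015,0.003,0,1],[0.002,-0.002,0.003,0,1],[0.002,-0.0022,0.003,0,1],[0,0,0,0,1]]'; python3 - <<'E'
from h import *
tcp()
E
python3 -m jog '[[0.0015,-0.003,0.0034,0,1],[0.0015,-0.0035,0.0034,0,1],[0,0,0,0,1]]'; python3 - <<'E'
from h import *
tcp()
E
python3 -m jog '[[0.001,-0.0035,0.0025,0,1],[0.001,-0.0035,0.0022,0,1],[0,0,0,0,1]]'; python3 - <<'E'
from h import *
tcp()
s=r.snapshot("side");over("side",s,[],(150,200,290,320),5,"pics/s4.png")
E
```

```text
clock: 27.0
tool_pos: [0.6238, 0.1111, 0.183]
eef_rot: [0.994, 0.111, -0.0, 0.0]
contact_force: [1.5, -2.0, 1.0]
opening: 0.006
clk 27.0 TCP rel O tank mm [ 27.7 -71.6 -17. ] F tank [ 1.1 -2.3  1. ] jaw 12.79 toolx in tank [ 1. -0. -0.] tooly [-0. -1.  0.] open 0.006 q [-0.05  0.78 -0.37  1.59  0.35  0.84 -0.34]
clock: 27.3
tool_pos: [0.6251, 0.1187, 0.1763]
eef_rot: [0.994, 0.112, -0.0, -0.0]
contact_force: [0.5, -1.9, 1.0]
opening: 0.006
clk 27.3 TCP rel O tank mm [ 30.7 -64.5 -23.7] F tank [ 0.1 -2.   1. ] jaw 12.82 toolx in tank [ 1.  0. -0.] tooly [ 0. -1. -0.] open 0.006 q [-0.06  0.79 -0.37  1.58  0.36  0.83 -0.35]
clock: 27.6
tool_pos: [0.6252, 0.126, 0.1717]
eef_rot: [0.994, 0.112, -0.0, -0.0]
contact_force: [2.4, -1.7, 0.1]
opening: 0.005
clk 27.6 TCP rel O tank mm [ 32.4 -57.4 -28.3] F tank [ 1.9 -2.2  0.1] jaw 12.82 toolx in tank [ 1.  0. -0.] tooly [ 0. -1. -0.] open 0.005 q [-0.07  0.8  -0.37  1.58  0.36  0.83 -0.36]
```

View pics/s4.png

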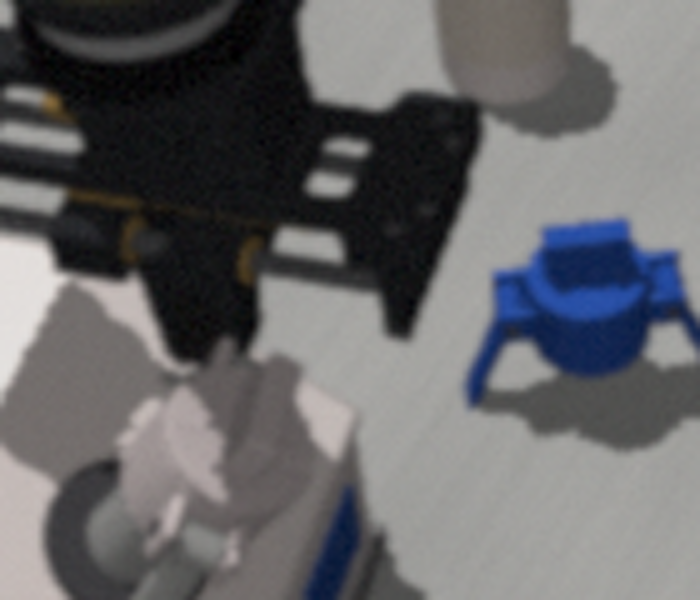

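Continue inward until the stop is felt.

```bash
python3 -m jog '[[0,-0.0015,0.0005,0,1],[0,-0.0015,0,0,1],[0,0,0,0,1]]'; python3 - <<'E'
from h import *
tcp()
E
python3 -m jog '[[0,-0.0015,0,0,1],[0,-0.0015,0,0,1],[0,0,0,0,1]]'; python3 - <<'E'
from h import *
tcp()
E
python3 -m jog '[[0,-0.0015,0,0,1],[0,-0.0015,0,0,1],[0,0,0,0,1]]'; python3 - <<'E'
from h import *
tcp()
E
```

```text
clock: 27.95
tool_pos: [0.6247, 0.1279, 0.1715]
eef_rot: [0.994, 0.111, -0.0, 0.0]
contact_force: [1.2, -3.0, -0.6]
opening: 0.01
clk 27.95 TCP rel O tank mm [ 32.3 -55.4 -28.5] F tank [ 0.5 -3.2 -0.6] jaw 12.77 toolx in tank [ 1. -0. -0.] tooly [-0. -1.  0.] open 0.01 q [-0.08  0.8  -0.37  1.58  0.36  0.82 -0.36]
clock: 28.25
tool_pos: [0.6243, 0.1298, 0.1715]
eef_rot: [0.994, 0.111, -0.0, 0.001]
contact_force: [2.5, -5.0, -0.8]
opening: 0.006
clk 28.25 TCP rel O tank mm [ 32.4 -53.5 -28.5] F tank [ 1.4 -5.4 -0.8] jaw 12.74 toolx in tank [ 1. -0. -0.] tooly [-0. -1.  0.] open 0.006 q [-0.08  0.8  -0.36  1.58  0.36  0.82 -0.37]
clock: 28.55
tool_pos: [0.6242, 0.1302, 0.1712]
eef_rot: [0.994, 0.11, -0.0, 0.003]
contact_force: [2.9, -7.9, -1.4]
opening: 0.008
clk 28.55 TCP rel O tank mm [ 32.3 -53.1 -28.8] F tank [ 1.1 -8.3 -1.4] jaw 12.65 toolx in tank [ 1. -0. -0.] tooly [-0.   -1.    0.01] open 0.008 q [-0.09  0.8  -0.36  1.58  0.36  0.83 -0.37]
```

```bash
python3 -m jog '[[0,-0.0015,0,0,1],[0,-0.0015,0,0,1],[0,-0.0015,0,0,1],[0,0,0,0,1]]'; python3 - <<'E'
from h import *
tcp()
E
python3 -m jog '[[0,-0.0015,0,0,1],[0,-0.0015,0,0,1],[0,-0.0015,0,0,1],[0,0,0,0,1]]'; python3 - <<'E'
from h import *
tcp()
E
```

```text
clock: 28.95
tool_pos: [0.6238, 0.1306, 0.1708]
eef_rot: [0.994, 0.109, -0.0, 0.005]
contact_force: [3.7, -13.5, -2.3]
opening: 0.007
clk 28.95 TCP rel O tank mm [ 32.1 -52.6 -29.2] F tank [  0.6 -14.   -2.3] jaw 12.51 toolx in tank [ 1.   -0.01 -0.  ] tooly [-0.01 -1.    0.01] open 0.007 q [-0.09  0.8  -0.36  1.58  0.36  0.83 -0.38]
clock: 29.35
tool_pos: [0.6237, 0.131, 0.1706]
eef_rot: [0.994, 0.108, -0.0, 0.008]
contact_force: [6.8, -19.4, -2.1]
opening: 0.005
clk 29.35 TCP rel O tank mm [ 32.1 -52.1 -29.4] F tank [  2.3 -20.4  -2.1] jaw 12.37 toolx in tank [ 1.   -0.01 -0.  ] tooly [-0.01 -1.    0.02] open 0.005 q [-0.1   0.8  -0.35  1.58  0.36  0.83 -0.39]
```

```bash
python3 -m jog '[[0,0.01,0,0,1],[0,0.015,0,0,1],[0,0.005,-0.02,0,1],[0,0,-0.04,0,1],[0,0,-0.04,0,1],[0,0.03,-0.03,0,1],[0,0.045,-0.02,0,1],[0,0.045,0,0,1],[0,0.045,0,0,1],[0,0.045,0,0,1],[0,0,0,0,1],[0,0,0,0,1]]'; python3 - <<'E'
from h import *
tcp()
m=np.array([.5812,.1735,.2])+capR(radians(12.8))@[0,.0013,0]
F=fitR(radians(12.8))@capR(radians(8));g=m+F@[0,0,.017]
L=capL(F,g,(0.0,0))
for n,w in(("side",(140,230,240,340)),("top",(110,130,210,220))):
    s=r.snapshot(n);f=np.clip(s.astype(float)*1.4,0,255).astype(np.uint8)
    over(n,f,[],w,7,f"pics/t_{n}.png");over(n,f,L,w,7,f"pics/to_{n}.png");cv2.imwrite(f"pics/tf_{n}.png",s[:,:,::-1])
E
```

```text
clock: 30.55
tool_pos: [0.6745, -0.0911, 0.3214]
eef_rot: [0.994, 0.111, 0.0, -0.001]
contact_force: [-0.1, 1.2, 0.0]
opening: 0.002
clk 30.55 TCP rel O tank mm [  32.4 -280.   121.4] F tank [0.1 1.2 0. ] jaw 12.72 toolx in tank [ 1. -0.  0.] tooly [-0. -1. -0.] open 0.002 q [ 0.27  0.72 -0.42  1.26  0.29  1.23  0.07]
```

View pics/t_side.png

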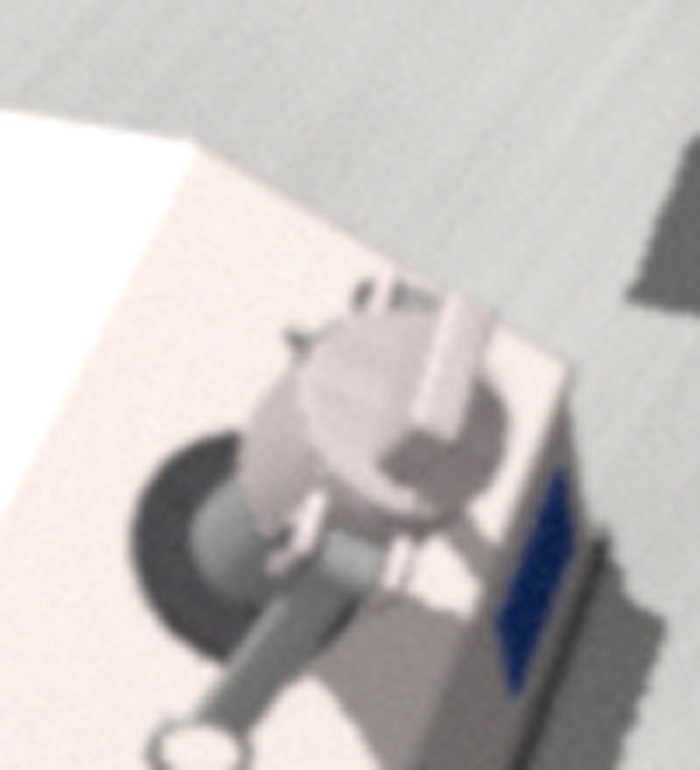

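View pics/to_side.png

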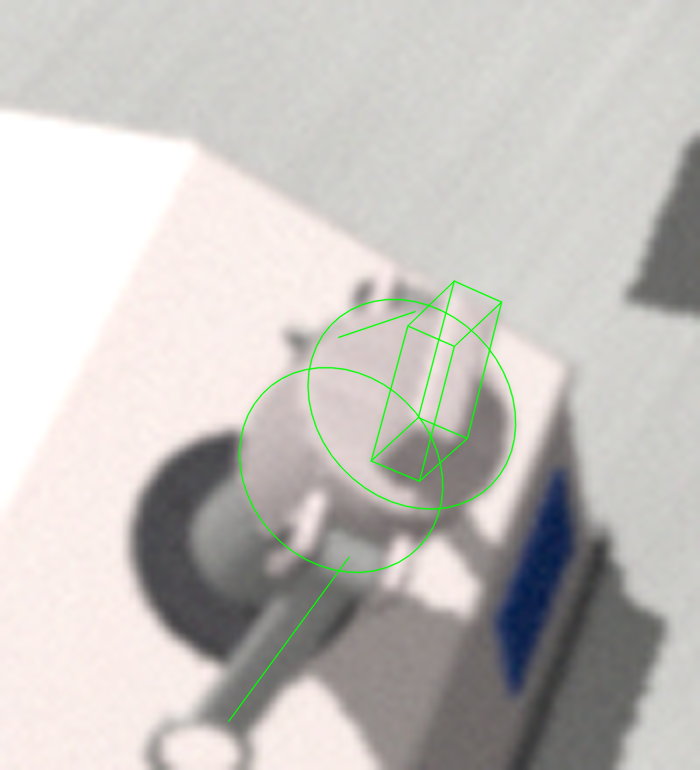

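View pics/to_top.png

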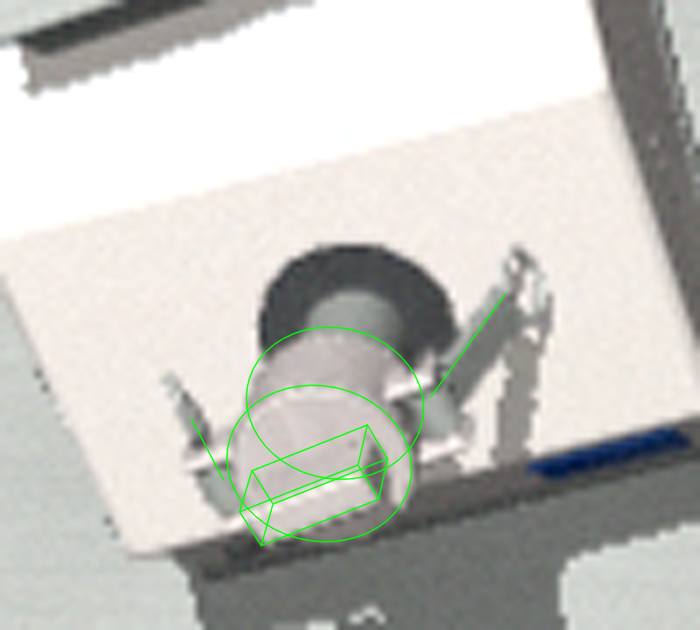

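View pics/t_top.png

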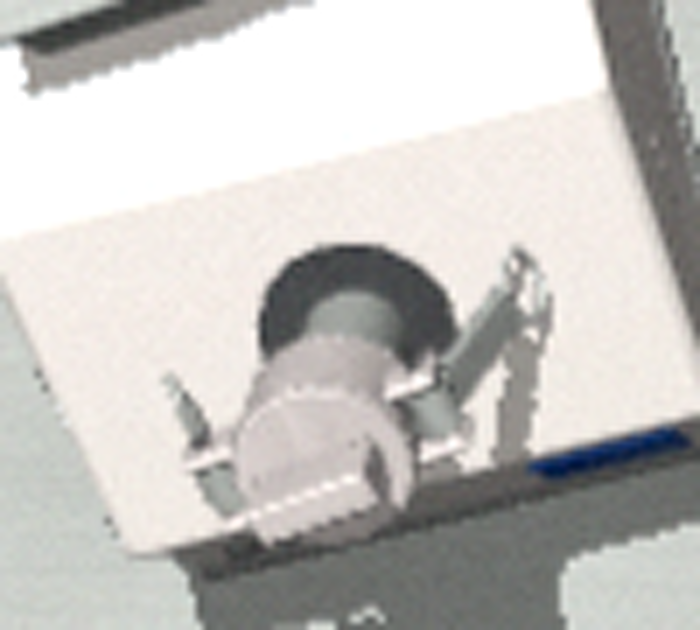

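View pics/tf_side.png

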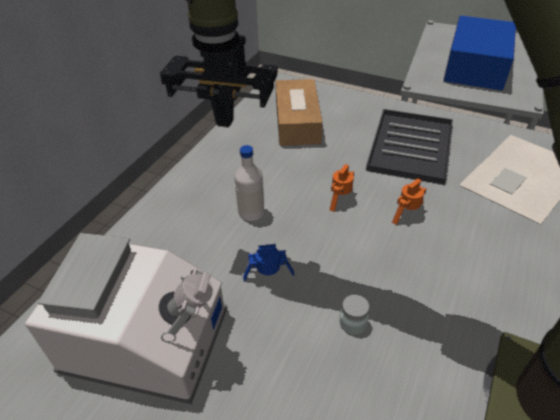

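```bash
python3 - <<'E'
from h import *
m=np.array([.5812,.1735,.2])+capR(radians(12.8))@[0,.0013,0];F=fitR(radians(12.8))
def end(w,a,s,rho=.058):
    al=a+.35-pi/2; return m+F@(capR(w)@np.array([0,s*(.033+rho*cos(al)),-.011+rho*sin(al)]))
for tw in(2,5,8):
  for a in(0,.1,.2,.35):
    w=radians(tw);S=lambda s,rho:((proj("side",end(w,a,s,rho))-[140,230])*7)[0].round().tolist()
    T=lambda s,rho:((proj("top",end(w,a,s,rho))-[110,130])*7)[0].round().tolist()
    print(tw,a,"A side",S(1,.058),S(1,.068),"top",T(1,.058),T(1,.068)," B side",S(-1,.058),S(-1,.068),"top",T(-1,.058),T(-1,.068))
for c in("side","top"):
    for d in r.cut_out("cam_a",c)[:6]:
        ys,xs=np.nonzero(d["pixels"]);print(c,round(d["score"],2),d["rect"],len(xs))
E
```

```text
2 0 A side [204.0, 708.0] [182.0, 735.0] top [180.0, 400.0] [174.0, 390.0]  B side [355.0, 344.0] [343.0, 348.0] top [509.0, 306.0] [522.0, 290.0]
2 0.1 A side [199.0, 725.0] [177.0, 755.0] top [162.0, 408.0] [153.0, 399.0]  B side [365.0, 323.0] [356.0, 324.0] top [525.0, 304.0] [540.0, 288.0]
2 0.2 A side [196.0, 741.0] [173.0, 773.0] top [144.0, 417.0] [133.0, 409.0]  B side [377.0, 303.0] [369.0, 301.0] top [541.0, 303.0] [558.0, 287.0]
2 0.35 A side [193.0, 760.0] [170.0, 797.0] top [119.0, 431.0] [103.0, 425.0]  B side [394.0, 272.0] [389.0, 265.0] top [562.0, 304.0] [583.0, 288.0]
5 0 A side [214.0, 713.0] [194.0, 741.0] top [184.0, 408.0] [178.0, 398.0]  B side [345.0, 339.0] [333.0, 343.0] top [506.0, 298.0] [518.0, 282.0]
5 0.1 A side [211.0, 731.0] [190.0, 761.0] top [166.0, 417.0] [158.0, 408.0]  B side [355.0, 318.0] [344.0, 319.0] top [522.0, 296.0] [536.0, 279.0]
5 0.2 A side [209.0, 747.0] [187.0, 780.0] top [149.0, 426.0] [138.0, 419.0]  B side [365.0, 297.0] [356.0, 294.0] top [537.0, 294.0] [554.0, 277.0]
5 0.35 A side [208.0, 767.0] [186.0, 804.0] top [124.0, 441.
[... 196 characters left out ...]
338.0] top [502.0, 290.0] [514.0, 274.0]
8 0.1 A side [223.0, 736.0] [202.0, 766.0] top [171.0, 425.0] [163.0, 416.0]  B side [344.0, 313.0] [333.0, 313.0] top [517.0, 287.0] [532.0, 270.0]
8 0.2 A side [222.0, 752.0] [201.0, 786.0] top [154.0, 435.0] [144.0, 428.0]  B side [353.0, 291.0] [344.0, 288.0] top [532.0, 285.0] [549.0, 267.0]
8 0.35 A side [223.0, 773.0] [202.0, 811.0] top [131.0, 451.0] [116.0, 447.0]  B side [368.0, 259.0] [361.0, 251.0] top [552.0, 283.0] [573.0, 265.0]
side 0.55 [167.3, 305.6, 192.3, 335.3] 326
side 0.51 [329.9, 187.9, 339.9, 209.0] 156
side 0.51 [389.7, 198.4, 403.9, 224.9] 137
top 0.52 [250.8, 186.1, 257.0, 201.1] 56
top 0.43 [166.6, 171.1, 184.3, 192.7] 179
```

```bash
python3 - <<'E'
from h import *
a=cv2.imread("pics/side0.png").astype(int);b=r.snapshot("side")[:,:,::-1].astype(int)
for n,(x0,y0,x1,y1) in dict(bottle=(232,145,264,215),jar=(338,294,372,336),tin=(40,234,128,316)).items(): print(n,np.abs(a-b)[y0:y1,x0:x1].mean().round(1))
tcp();print(r.finish_job())
E
```

```text
bottle 7.8
jar 16.9
tin 8.3
clk 30.8 TCP rel O tank mm [  32.9 -277.8  121.9] F tank [-0.8 -0.3  0.4] jaw 12.97 toolx in tank [1. 0. 0.] tooly [ 0. -1. -0.] open 0.004 q [ 0.26  0.72 -0.42  1.26  0.29  1.23  0.07]
the job is handed in; nothing more can be done
None
```

I pushed the aluminium cap home on the slanted fitting with both arms open, swung the +y arm and then the -y arm down, backed off and handed the job in at 30.8 s.

**How it was fitted:** The tool can only point straight down, so I gripped the grip bar by its ends. I hooked the cap's rear rim behind the lip and pulled it forward until it pivoted to the 35° lean, then pushed it along the axis.

**Last checks:**
- **Cap home:** it met a hard stop at about 32 N, with the grip point about 16 mm out from the mouth. The expected figure is 17 mm, so this is within measuring error. The model overlay in both pictures agreed, apart from about 1 px of camera offset.
- **Cam arms:** each stopped hard at the end of its swing, at about 16 N for the first and 20 N for the second. The pictures put both within about 0.05 rad of fully down. The far arm's ring lies about 5 px off the prediction in the side view, where the cap partly hides it; the top view agrees.
- **Cap turn:** the cap turned about 5–10° about its axis while the arms were pushed. That is allowed.
- **Tin, bottle and jar:** they look unmoved in the final side view. The pixel comparison was weaker evidence: average differences of 8, 8 and 17. The jar scored highest, which I put down to the robot's shadow, though I did not check this separately.
- **Robot:** it ended clear of everything, with contact force near zero.

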